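Load spacer rings into a pressing sleeve

ROBOT

A 6-joint arm with a two-finger parallel gripper is mounted at the origin on the work surface. World frame = base frame: x ahead of the robot, y to its left, z up, the work surface at z = 0. Lengths are in m, angles in degrees, forces in N, time in s.
With the tool pointing down it reaches from about 0.4 to 0.825 m from the base axis. Payload 7 kg.
Tool frame: the origin (TCP) lies at the very end of the fingers, on their centre line; the grasp point (between the pads) lies 19 mm behind it; x points along the fingers, z is the direction in which the jaws open and shut, and the axes are right-handed (so a half turn about x gives the same grasp; the last joint's range is limited). The gripper opens to 88 mm and grips with 3 to 60 N. Pads are 19 mm wide; open, the fingers measure 130 mm over their backs; the gripper's body (78 mm by 193 mm) begins 47 mm behind the grasp point.
Start: joints at [-57.634, 20.546, 0.682, 0, -70.136, -16.507], TCP at [0.184, -0.649, 0.227] pointing down, gripper open.
Joint ranges: [-176.03, 176.03], [-82.01, 121.73], [-58.28, 71.71], [-173.87, 95.51], [-174.79, -0.11], [-173.66, 173.66]. Speed limits (degrees/s): [136.94, 136.94, 172.46, 180, 180, 180].

INTERFACE

Orientations are given as [roll, pitch, yaw] about the fixed x, y, z axes, in that order (R = Rz(yaw) Ry(pitch) Rx(roll)).
In Python, from plant import * gives the robot as it stands.
- The arm moves only by the tool arm_command, never from a script. Its argument "commands" is one flat list of numbers, 5 for each row, row after row: the shift along the tool's x, y, z in mm, then the turn about the tool's x in degrees, then the opening in per cent of the stroke, from 0 (shut) to 100 (fully open). A call has 1 to 5 rows; each row shifts and turns the pose as measured when the row begins, along the tool's axes as they then stand; what a row does not reach is not made up. A row lasts 1/8 s, in which the tool goes at most 62.5 mm and 10.7 degrees, less where a joint would pass 70% of its speed; a pose out of reach is approached as far as the arm can. A call is refused whole if a number of a shift passes 62.5 or a number of a turn 10.7, either way. A call with a gripper value outside its range is refused whole. The fingers move at their own pace and stop on an object; the grip force is fixed at half the most. Time passes only in rows, so rows that do not move let the fingers close. It gives the time, the measured TCP pose, the force and the opening at its end, in the units of the state.
- get_obs(): the state, without advancing time (a new reading comes with each control period).
- snapshot(name): name is "side" or "top" or "wrist"; returns a dict with "frame" (480x640x3 uint8, blue, green, red), "fov_y" (degrees; the focal length in pixels is half the picture's height over the tangent of half this angle, whatever the lens; pixels are square), "cx", "cy" (the principal point, pixels), "world_to_cam" (4x4, takes a point from world to camera coordinates). Camera axes: x right, y up, looking along -z (the intrinsics and any distortion apply to the point x, -y, -z); pixel columns grow to the right and rows downward; lengths in m; the calibration is good to about 2 mm. A picture is of the moment at which its call begins. There is no depth.
- close_job(): hands the job in, once; it reports no verdict.
The state is a dict: "clock": time; "joint_pos": joint angles; "qvel": joint speeds; "tau": joint torques, N m; "tool_pos": TCP position; "orientation": TCP orientation; "force": force on the tool from outside, world axes, zero at the start; "moment": the same for the moment, N m; "opening": finger opening in m.
Only numpy, scipy, OpenCV 4.12 (cv2) and the standard library are available. Lean on these libraries where they do the work, as an engineer would, in place of code of your own. Each camera call takes 0.05 s, during which the arm holds its last target. There are 200 camera calls.

TASK

Load the steel pressing sleeve on the loading station with the three spacer rings from the sloping rack: the thick ring first, fully home on the floor, then the two thin ones on top in either order, so that all three lie flat in one column inside the sleeve. Leave everything else on the bench where it is.

Things in the scene. Friction and masses are not known exactly. Their poses are not given: they have to be found in the camera images.
- thick_mid (a point): Loose plain steel spacer ring, outside diameter 44 mm, bore 20 mm, 24 mm thick, about 220 g: the thick ring, to go in first. At the start it lies on the sloping board of the rack against its low lip; any of the three rings may be in any of the three places. Point: the ring's centre, half-way up its thickness; z is the ring's axis (at the start the board's outward normal; both faces are alike).
- thin1_mid (a point): Loose plain steel spacer ring, outside diameter 44 mm, bore 20 mm, 16 mm thick, about 150 g: one of the two equal thin rings. At the start it lies on the sloping board of the rack against its low lip; any of the three rings may be in any of the three places. Point: the ring's centre, half-way up its thickness; z is the ring's axis (at the start the board's outward normal; both faces are alike).
- thin2_mid (a point): Loose plain steel spacer ring, outside diameter 44 mm, bore 20 mm, 16 mm thick, about 150 g: the other of the two equal thin rings. At the start it lies on the sloping board of the rack against its low lip; any of the three rings may be in any of the three places. Point: the ring's centre, half-way up its thickness; z is the ring's axis (at the start the board's outward normal; both faces are alike).
- rack_board (a point): Fixed aluminium rack: a board 70 mm deep, 250 mm wide, sloping 0.45 rad, with a lip 6 mm high along its low edge. Point: middle of the board's upper face, 36 mm above the bench. z is up, y level along the row of rings, x level from the low to the high edge (the board's outward normal leans from z towards -x). Ring centres are 64 to 88 mm apart along y: 20 to 44 mm between neighbours.
- station_floor (a point): Loading station, fixed to the bench: a dark steel plate 130 x 130 x 10 mm with a collar (inside diameter 74 mm, 4 mm high). Point: centre of the plate's upper face, 10 mm above the bench; z is up. The plate is the floor of the sleeve, which stands upright in the collar, held fast (it does not shift when touched). The three rings make 56 mm: the top one ends 4 mm below the sleeve's rim.
- station_rim (a point): 60 mm straight above station_floor, level with the sleeve's rim. The sleeve is a steel tube: bore 46.8 mm, outside 56.8 mm, 60 mm high, no lead-in. It is NOT centred on this point: its axis lies up to 6 mm off along each of the plate's edges, differently each time; find it by touch or by eye. A ring let go level with its lower edge inside slides down by its weight.
- punch: Bystander: a steel punch, a stepped cylinder standing on end, 54 mm across its head, 45 mm high. Point: centre of its underside.
- crucible: Bystander: a small white ceramic cup, 52 mm across, 45 mm high. Point: centre of its underside.
- wrench: Bystander: a steel wrench lying on the bench. Point: its underside near the middle.
- screwdriver: Bystander: a screwdriver lying on the bench. Point: its underside near the middle.
- jar: Bystander: an amber glass jar, 60 mm across, 75 mm high. Point: centre of its underside.
- case: Bystander: a black case, 100 x 150 x 40 mm, lying flat. Point: centre of its underside.
- flange: Bystander: a flat aluminium flange, 72 mm across, 8 mm thick, lying flat; not one of the rings. Point: centre of its underside.

How it is judged:
By the outcome, as a careful person would: the job done as asked, in the order asked, and still so for the second after the job is handed in, with the robot touching nothing.
It also fails if it takes over 72 s, if anything falls off the work surface, if the arm or the gripper's body presses on something with over 40 N, if the wrist force passes 120 N, or if a joint passes its speed limit or range.

## Working session

There is one attempt and no reset: what is moved stays moved. The work goes in short steps, Python scripts to look and compute and a tool call to move; the robot and the scene stay as the last step left them, time stands still between calls to the robot, and variables do not carry over. Pictures are saved under pics/ and viewed, about 8 in all and at most 12, crops included, and the job is handed in when it is done.

Besides the shell and the picture viewer there is one more tool, called as a command line: name --argument value ..., lists and objects as JSON in quotes. arm_command: Moves the arm, as the interface text tells. Its arguments: {"type":"object","properties":{"commands":{"type":"array"}},"required":["commands"]}

```bash
ls; mkdir -p pics
python3 - <<'E'
from plant import *
import cv2,pickle
o=get_obs();print(o)
d={}
for n in("side","top","wrist"):
    s=snapshot(n);d[n]=s;cv2.imwrite(f"pics/{n}0.png",s["frame"]);print(n,{k:v for k,v in s.items() if k!="frame"})
pickle.dump(d,open("s0.pkl","wb"))
E
```

```text
pics
{'clock': 0.0, 'joint_pos': array([-5.76353571e+01,  2.05895245e+01,  6.33831487e-01, -2.06235055e-02,
       -7.01364342e+01, -1.65068462e+01]), 'qvel': array([-0.03780447,  0.02777451, -0.05629032,  0.03768929, -0.15062076,
       -0.0507618 ]), 'tau': array([-3.73591929e-04, -5.82723820e+01,  2.93048304e+01,  6.99739963e+00,
        6.84063751e-03, -1.61254188e-04]), 'tool_pos': array([ 0.18428348, -0.64884164,  0.22564312]), 'orientation': array([  4.62429178,  89.90585417, 110.4750654 ]), 'force': array([-0.17126383, -0.16243545,  0.93783621]), 'moment': array([-0.00643241,  0.00427343,  0.00504813]), 'opening': 0.08787297352252361}
side {'fov_y': 53.6198627016888, 'cx': 312.22626163595623, 'cy': 237.05860806457886, 'world_to_cam': array([[-0.79465778, -0.60662767, -0.02284483,  0.45664333],
       [ 0.37672187, -0.52230081,  0.76503758, -0.24142502],
       [-0.47602484,  0.59933691,  0.64358031, -0.92594836],
       [ 0.        ,  0.        ,  0.        ,  1.        ]])}
top {'fov_y': 44.74835597448112, 'cx': 318.87171690654907, 'cy': 241.83401950014073, 'world_to_cam': array([[-7.99853549e-02, -9.96795546e-01, -9.91025479e-04,
         6.45210052e-02],
       [ 9.70632433e-01, -7.81121773e-02,  2.27532784e-01,
        -5.48474070e-01],
       [-2.26881076e-01,  1.72373690e-02,  9.73769917e-01,
        -1.44717849e+00],
       [ 0.00000000e+00,  0.00000000e+00,  0.00000000e+00,
         1.00000000e+00]])}
wrist {'fov_y': 59.40170617327045, 'cx': 319.9405119807941, 'cy': 242.78819597418754, 'world_to_cam': array([[-0.27368451,  0.96181668,  0.00233978,  0.67378538],
       [-0.91695141, -0.26018223, -0.30249847,  0.03709576],
       [-0.2903393 , -0.08493461,  0.953147  , -0.39250637],
       [ 0.        ,  0.        ,  0.        ,  1.        ]])}
```

View pics/top0.png

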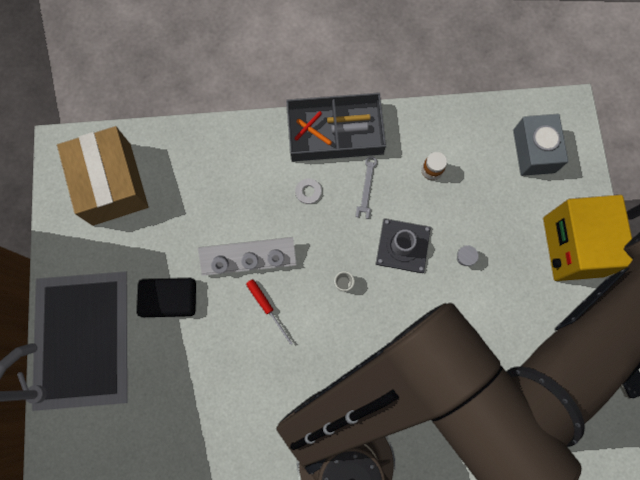

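View pics/side0.png

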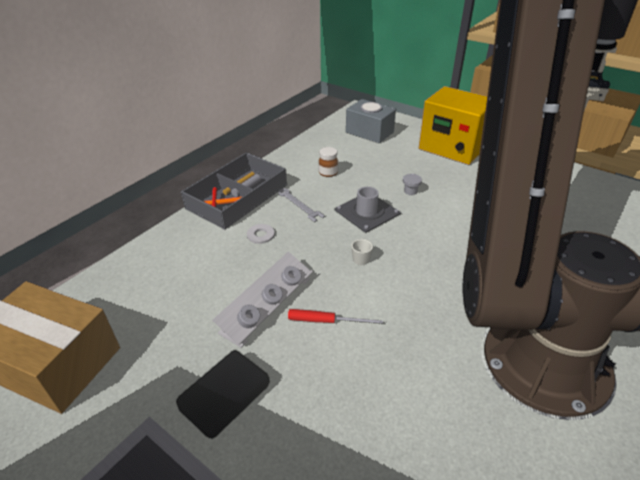

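The top view shows the rack around (250,258) with rings at about (220,264), (249,260) and (277,257), and the sleeve at (404,240) on its plate. The side view shows the same rings at (249,315), (272,293) and (292,274), and the sleeve at (367,203).

```bash
cat > h.py <<'E'
import numpy as np,cv2,pickle
def f(s): return 240/np.tan(np.radians(s["fov_y"]/2))
def ray(s,u,v):
    W=s["world_to_cam"];R=W[:3,:3];d=R.T@np.array([(u-s["cx"])/f(s),-(v-s["cy"])/f(s),-1.]);return -R.T@W[:3,3],d/np.linalg.norm(d)
def onz(s,u,v,z):
    o,d=ray(s,u,v);return o+d*(z-o[2])/d[2]
def proj(s,p):
    q=s["world_to_cam"][:3,:3]@np.array(p)+s["world_to_cam"][:3,3];return np.array([s["cx"]+f(s)*q[0]/-q[2],s["cy"]-f(s)*q[1]/-q[2]])
def two(a,ua,b,ub):
    o1,d1=ray(a,*ua);o2,d2=ray(b,*ub);t=np.linalg.lstsq(np.c_[d1,-d2],o2-o1,rcond=None)[0]
    p,q=o1+d1*t[0],o2+d2*t[1];return (p+q)/2,np.linalg.norm(p-q)
E
python3 - <<'E'
from h import *
np.set_printoptions(precision=4,suppress=True)
d=pickle.load(open("s0.pkl","rb"));t,s,w=d["top"],d["side"],d["wrist"]
for a,b in(((220,263),(249,314)),((249,259),(272,292)),((277,256),(292,273)),((404,236),(368,190))): print(two(t,a,s,b))
print("rack",[onz(t,u,v,.036)[:2] for u,v in((200,247),(294,238),(298,264),(204,276))])
print("station",[onz(t,u,v,.01)[:2] for u,v in((387,219),(432,227),(424,273),(376,263))], onz(t,404,237,.07))
for n,u,v,z in(("punch",467,254,.045),("cup",344,280,.045),("drv",270,310,.02),("flange",309,191,.01),("jar",434,160,.07)):print(n,onz(t,u,v,z))
# wrist camera in tool frame
W=w["world_to_cam"];c=-W[:3,:3].T@W[:3,3]
from scipy.spatial.transform import Rotation as Ro
R=Ro.from_euler("xyz",[4.624,89.906,110.475],degrees=True).as_matrix()
print("R tool",R,"cam in tool",R.T@(c-np.array([.18428,-.64884,.22564])),"view dir tool",R.T@-W[2,:3],"cam x,y in tool",R.T@W[0,:3],R.T@W[1,:3])
im=t["frame"]
cv2.imwrite("pics/c.png",np.vstack([cv2.resize(im[225:290,190:310],None,fx=5,fy=5,interpolation=2)[:300,:600],cv2.resize(im[210:270,370:490],None,fx=5,fy=5,interpolation=2)]))
E
```

```text
(array([0.5213, 0.2815, 0.044 ]), np.float64(0.001469240915669873))
(array([0.5257, 0.2056, 0.0418]), np.float64(0.0002351335127102486))
(array([0.5289, 0.1326, 0.0393]), np.float64(0.0014013708032449338))
(array([ 0.5439, -0.2006,  0.0746]), np.float64(0.006659186630982977))
rack [array([0.5694, 0.3331]), array([0.5739, 0.0846]), array([0.5033, 0.0791]), array([0.4912, 0.3253])]
station [array([ 0.6128, -0.1696]), array([ 0.5808, -0.2883]), array([ 0.4574, -0.2516]), array([ 0.4944, -0.1275])] [ 0.5455 -0.1997  0.07  ]
punch [ 0.4926 -0.3626  0.045 ]
cup [ 0.45   -0.0365  0.045 ]
drv [0.391  0.1606 0.02  ]
flange [0.7091 0.035  0.01  ]
jar [ 0.749  -0.3033  0.07  ]
R tool [[-0.0006 -0.962  -0.2731]
 [ 0.0015 -0.2731  0.962 ]
 [-1.      0.0001  0.0016]] cam in tool [-0.1581  0.0831  0.    ] view dir tool [ 0.9531 -0.3026  0.0008] cam x,y in tool [-0.0007  0.0006  1.    ] [ 0.3026  0.9531 -0.0003]
```

View pics/c.png

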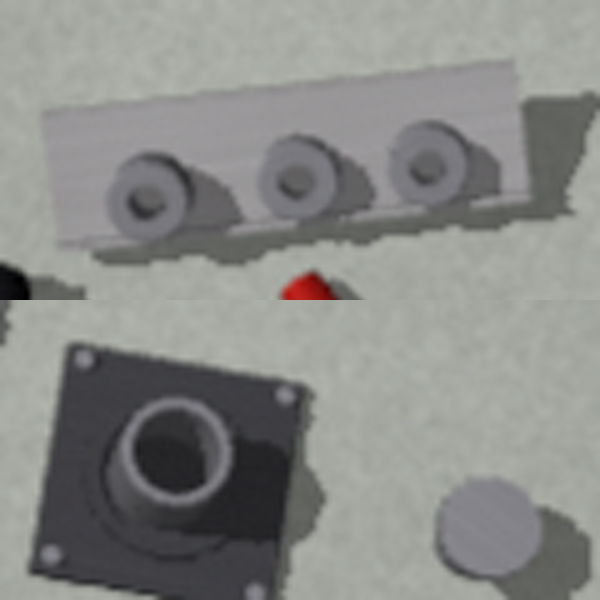

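View pics/wrist0.png

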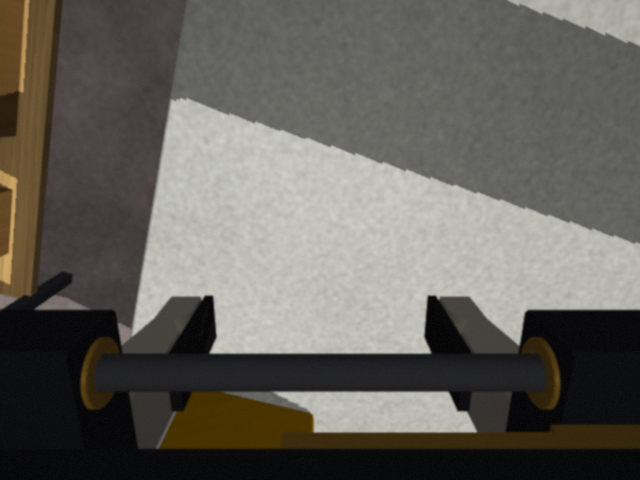

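The crops show the left ring with the tallest side wall, so it is probably the thick one, with spacings of about 75 mm. The sleeve rim is centred near crop (177,452). In the wrist view the fingers are about 20 mm thick and the ~31 mm gaps between rings admit them. I'm moving over the station for a close look.

arm_command --commands '[0,-47,33,0,100,0,-47,33,0,100,0,-47,33,0,100,0,-47,33,0,100,0,-47,33,0,100]'

```text
clock: 0.78
tool_pos: [0.3674, -0.4223, 0.2232]
orientation: [22.1, 89.7, 127.5]
force: [1.2, -0.4, 0.8]
opening: 0.0878
```

arm_command --commands '[0,-45,32,3,100,0,-45,32,3,100,0,-47,30,4,100,0,-48,29,3,100,0,-40,20,0,100]'

```text
clock: 1.4
tool_pos: [0.5701, -0.2379, 0.224]
orientation: [23.9, 89.7, 116.0]
force: [1.0, -0.7, -0.0]
opening: 0.0877
```

```bash
cat >> h.py <<'E'
from scipy.spatial.transform import Rotation as Ro
def tool(o): return Ro.from_euler("xyz",o["orientation"],degrees=True).as_matrix()
def go(o,p):  # mm in tool axes to world TCP p
    return np.round(tool(o).T@(np.array(p)-o["tool_pos"])*1000,1)
E
python3 - <<'E'
from plant import *
from h import *
o=get_obs();print(o["tool_pos"],o["orientation"],o["joint_pos"])
s=snapshot("wrist");pickle.dump((o,s),open("w1.pkl","wb"));cv2.imwrite("pics/w1.png",s["frame"])
print(go(o,[.544,-.2,.226]))
E
```

```text
[ 0.5701486  -0.23790176  0.22395066] [ 23.86338803  89.74235728 115.99690377] [ -4.70467977  15.42574848  -6.88538497  -0.23923266 -67.82058559
 -83.07123746]
[-1.8 24.7 38.9]
```

View pics/w1.png

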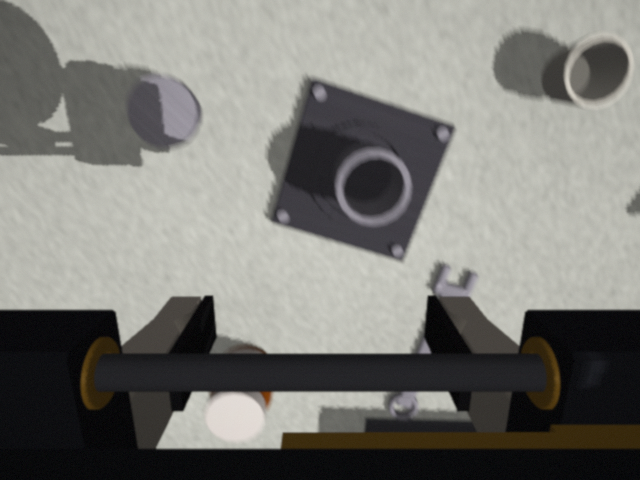

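The wrist view shows the sleeve rim as an ellipse centred at about (373,186), the plate, the punch at left and the cup at right. Next I measure the rim and move on over the rack.

Run:
```python
from h import *
o,s=pickle.load(open("w1.pkl","rb"))
g=cv2.cvtColor(s["frame"],cv2.COLOR_BGR2GRAY)[135:240,325:425]
m=((g>95)&(g<185)).astype(np.uint8)
c=[k for k in cv2.findContours(m,cv2.RETR_LIST,cv2.CHAIN_APPROX_NONE)[0] if len(k)>60]
for k in c:
    e=cv2.fitEllipse(k);u=np.array(e[0])+[325,135];print(len(k),u,e[1:],onz(s,*u,.07))
for u in((315,78),(455,126),(403,262),(272,222)):print(onz(s,*u,.01))
print("rack view", go(o,[.525,.206,.226]))
```

```text
80 [417.58197784 222.94143677] ((4.222776889801025, 46.12987518310547), 20.952646255493164) [ 0.56709055 -0.16219087  0.07      ]
174 [373.24868774 186.79081726] ((59.29814529418945, 62.76545333862305), 56.04254150390625) [ 0.54048866 -0.19832804  0.07      ]
216 [373.50185013 186.87203217] ((75.3327865600586, 76.91288757324219), 19.275482177734375) [ 0.5405426  -0.19813429  0.07      ]
[ 0.4622855  -0.24491412  0.01      ]
[ 0.49596942 -0.12412658  0.01      ]
[ 0.62078603 -0.15655262  0.01      ]
[ 0.58635944 -0.27992984  0.01      ]
rack view [-2.000e-01  2.860e+01  4.453e+02]
```

arm_command --commands '[0,5,58,0,100,0,5,58,0,100,0,5,58,0,100,0,5,58,0,100,0,5,58,0,100]'

```text
clock: 2.08
tool_pos: [0.5378, 0.0585, 0.2214]
orientation: [55.6, 89.7, 147.6]
force: [1.1, -0.4, 0.0]
opening: 0.0875
```

arm_command --commands '[0,5,58,0,70,0,5,58,0,65,0,5,40,0,65,0,0,0,0,65]'

```text
clock: 2.58
tool_pos: [0.5146, 0.2223, 0.2216]
orientation: [55.4, 89.6, 147.7]
force: [0.1, 0.2, -0.2]
opening: 0.0584
```

Run:
```python
from plant import *
from h import *
o=get_obs();print(o["clock"],o["tool_pos"],o["orientation"],o["joint_pos"],o["opening"])
s=snapshot("wrist");pickle.dump((o,s),open("w2.pkl","wb"));cv2.imwrite("pics/w2.png",s["frame"])
```

```text
2.575 [0.51463341 0.2222698  0.22161505] [ 55.43015415  89.6426176  147.71555895] [  43.11861454   10.13892602  -14.08267024   -0.37896395  -65.86893914
 -130.67800598] 0.05838238114119421
```

View pics/w2.png

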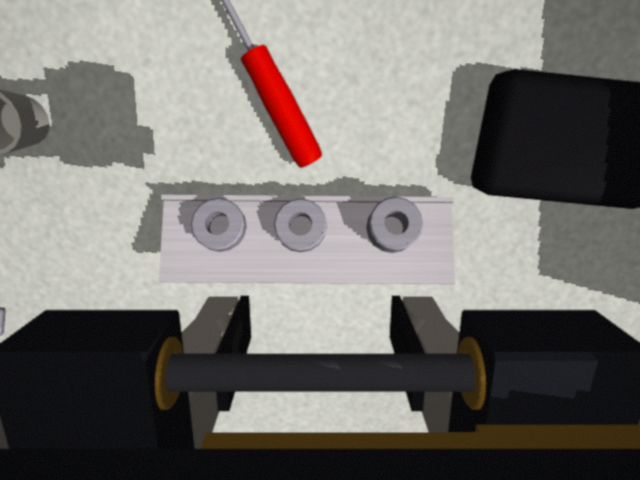

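The wrist view shows the rack level in the picture, with rings at about (219,224), (301,224) and (396,223). The right-hand one shows more side wall. I fit ellipses to the ring outlines.

Run:
```python
from h import *
o,s=pickle.load(open("w2.pkl","rb"))
f0=s["frame"];im=cv2.resize(f0[180:300,150:470],None,fx=2.5,fy=2.5,interpolation=cv2.INTER_CUBIC)
g=cv2.cvtColor(f0,cv2.COLOR_BGR2GRAY)
print(g[224,180:450:3].tolist())
G=cv2.cvtColor(im,cv2.COLOR_BGR2GRAY)
c=cv2.HoughCircles(G,cv2.HOUGH_GRADIENT,1,100,param1=120,param2=15,minRadius=52,maxRadius=75)
for x,y,r in c[0]:
    u=(150+(x+.5)/2.5-.5,180+(y+.5)/2.5-.5)
    print(np.round(u,1),"r",r/2.5,[np.round(onz(s,*u,z)[:2],4) for z in(.0447,.052)], "R44 thin/thick px",[f(s)*.022/np.linalg.norm(onz(s,*u,z)-ray(s,*u)[0]) for z in(.0447,.052)])
    cv2.circle(im,(int(x),int(y)),int(r),(0,0,255),1)
cv2.imwrite("pics/c2.png",im)
a=[onz(s,*u,z) for u,z in(((163,198),.0208),((453,204),.0208),((455,284),.051),((160,283),.051))]
print(np.round(a,4),np.mean(a,0))
```

```text
[167, 139, 116, 111, 126, 152, 150, 151, 140, 107, 91, 115, 116, 115, 115, 116, 129, 154, 155, 153, 156, 153, 155, 189, 187, 187, 188, 133, 116, 115, 116, 101, 142, 154, 154, 153, 128, 111, 118, 119, 116, 115, 117, 118, 135, 157, 156, 154, 160, 180, 190, 190, 190, 191, 187, 138, 119, 117, 118, 118, 118, 116, 91, 64, 134, 144, 146, 145, 132, 117, 117, 117, 117, 118, 76, 46, 96, 145, 145, 145, 148, 176, 188, 185, 185, 185, 185, 184, 184, 183]
[219.5 224.7] r 26.52 [array([0.5245, 0.1408]), array([0.5225, 0.1425])] R44 thin/thick px [np.float64(25.979192447896207), np.float64(26.55726374152841)]
[300.3 225.9] r 26.2 [array([0.5229, 0.2072]), array([0.5209, 0.2075])] R44 thin/thick px [np.float64(26.63534014236066), np.float64(27.228011587530045)]
[396.7 223.5] r 26.2 [array([0.5178, 0.2865]), array([0.5159, 0.285 ])] R44 thin/thick px [np.float64(26.244514495504696), np.float64(26.82848955460605)]
[[0.5091 0.0872 0.0208]
 [0.5044 0.3387 0.0208]
 [0.5669 0.3396 0.051 ]
 [0.5756 0.0906 0.051 ]] [0.53901142 0.21405017 0.0359    ]
```

View pics/c2.png

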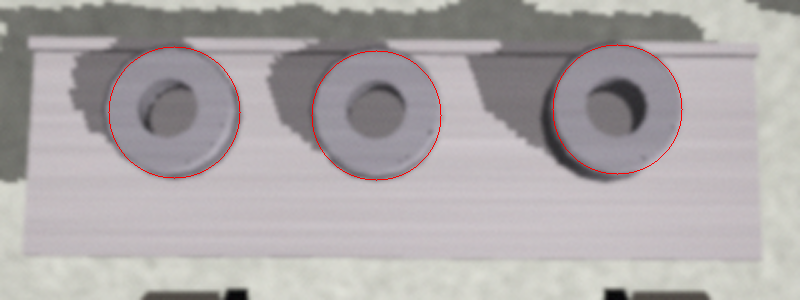

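Fit: the thick ring is at about (0.521, 0.285), and the thin ones are at y≈0.207 and 0.141. Only about 22 mm separates the thin rings, so I'll nudge one later. First I take the thick one.

arm_command --commands '[25,-4,50,0,62,50,-3,14,0,62,45,0,0,0,62,15,0,0,0,62,0,0,0,0,62]'

```text
clock: 3.25
tool_pos: [0.5211, 0.2841, 0.0855]
orientation: [28.5, 89.7, 120.6]
force: [-0.6, -0.9, 0.2]
opening: 0.0543
```

Run:
```python
from plant import *
from h import *
o=get_obs();print(o["tool_pos"],o["orientation"],o["opening"],go(o,[.519,.285,.037]))
s=snapshot("wrist");cv2.imwrite("pics/w3.png",s["frame"])
```

```text
[0.52110121 0.28405793 0.08551554] [ 28.53759565  89.7046877  120.55720931] 0.05431862497221261 [48.5  1.9  0.8]
```

View pics/w3.png

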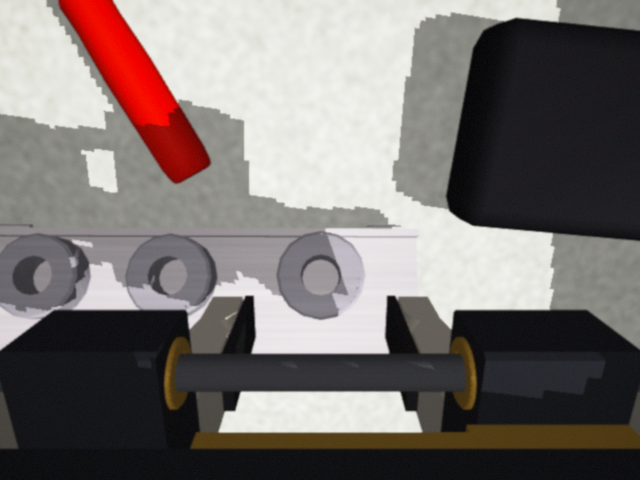

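The thick ring sits at (320,277), centred between the fingers. I descend and grip it.

arm_command --commands '[25,2,1,0,62,15,0,0,0,62,7,0,0,0,62,0,0,0,0,40,0,0,0,0,20]'

```text
clock: 3.92
tool_pos: [0.5238, 0.2876, 0.0455]
orientation: [-31.6, 89.2, 60.4]
force: [1.4, -0.6, -1.3]
opening: 0.0425
```

arm_command --commands '[0,0,0,0,20,0,0,0,0,20]'

```text
clock: 4.18
tool_pos: [0.5239, 0.2878, 0.0461]
orientation: [-31.5, 89.1, 60.5]
force: [-0.1, -0.4, -1.8]
opening: 0.0426
```

arm_command --commands '[0,0,0,0,62,0,4,-1,0,62,6,0,0,0,62,4,0,0,0,62,0,0,0,0,62]'

```text
clock: 4.8
tool_pos: [0.5199, 0.2871, 0.0358]
orientation: [-32.7, 89.1, 59.3]
force: [-0.3, -0.1, -0.2]
opening: 0.0544
```

arm_command --commands '[0,0,0,0,40,0,0,0,0,20,0,0,0,0,20,0,0,0,0,20,-15,0,0,0,20]'

```text
clock: 5.42
tool_pos: [0.5191, 0.2862, 0.0501]
orientation: [-28.8, 89.2, 63.2]
force: [-0.3, 0.6, -2.0]
opening: 0.0436
```

arm_command --commands '[-50,0,0,0,20,-35,-5,-40,0,20,0,-12,-55,0,20,0,-12,-58,0,20,0,-12,-58,0,20]'

```text
clock: 6.05
tool_pos: [0.5693, 0.0746, 0.1425]
orientation: [-43.8, 88.9, 48.7]
force: [0.7, -0.4, -2.7]
opening: 0.0433
```

arm_command --commands '[0,-8,-45,0,20,20,-5,-20,0,20,35,0,0,0,20,0,0,0,0,20]'

```text
clock: 6.55
tool_pos: [0.587, 0.0041, 0.0906]
orientation: [-49.8, 88.7, 42.3]
force: [0.8, 0.1, -1.6]
opening: 0.0432
```

Run:
```python
from plant import *
from h import *
o=get_obs();print(o["clock"],o["tool_pos"],o["orientation"],o["opening"],o["force"],o["joint_pos"],go(o,[.58,.0,.03]))
```

```text
6.55 [0.58701403 0.00409742 0.09064412] [-49.81771855  88.70107404  42.30707753] 0.04321939387380597 [ 0.79308565  0.06686636 -1.62698679] [  19.12090129   18.8408005   -21.13324265   -0.67930175  -48.83390848
 -106.55427576] [60.4  8.2 -4.7]
```

arm_command --commands '[45,0,0,0,20,20,0,0,0,20,5,0,0,0,20,3,0,0,0,20]'

```text
clock: 7.05
tool_pos: [0.5932, 0.0074, 0.0242]
orientation: [-59.8, 88.2, 32.6]
force: [0.1, 0.5, -1.0]
opening: 0.0431
```

arm_command --commands '[6,0,0,0,20,5,0,0,0,20,3,0,0,0,20]'

```text
clock: 7.42
tool_pos: [0.5963, 0.0084, 0.0134]
orientation: [-63.6, 87.9, 28.9]
force: [-0.3, -2.1, 11.4]
opening: 0.0434
```

```bash
cat >> h.py <<'E'
def st():
    from plant import get_obs
    o=get_obs();R=tool(o);np.set_printoptions(precision=4,suppress=True)
    print("t",round(o["clock"],2),"p",o["tool_pos"],"tilt",R[:,0][:2],"zdir",round(float(np.degrees(np.arctan2(R[1,2],R[0,2]))),2),"F",np.round(o["force"],1),"open",round(float(o["opening"]),4),"q",np.round(o["joint_pos"],1));return o
E
python3 -c "
from h import *
st()"
```

```text
t 7.42 p [0.5963 0.0084 0.0134] tilt [0.032  0.0176] zdir 92.46 F [-0.3 -2.1 11.4] open 0.0434 q [  19.3   24.8  -24.7   -0.6  -38.4 -106.5]
```

arm_command --commands '[3,0,0,0,20,3,0,0,0,20,0,0,0,0,20]'

```text
clock: 7.8
tool_pos: [0.5998, 0.0085, 0.0113]
orientation: [-67.7, 87.6, 24.8]
force: [-0.7, 0.1, -0.9]
opening: 0.0434
```

```bash
python3 -c "
from h import *
st()"
```

```text
t 7.8 p [0.5998 0.0085 0.0113] tilt [0.0385 0.0178] zdir 92.57 F [-0.7  0.1 -0.9] open 0.0434 q [  19.3   25.   -24.7   -0.4  -37.8 -106.5]
```

arm_command --commands '[0,0,0,0,64,0,0,0,0,64,0,0,0,0,64,0,0,0,0,64]'

```text
clock: 8.3
tool_pos: [0.6004, 0.0086, 0.0116]
orientation: [-68.0, 87.5, 24.5]
force: [-0.7, -0.6, 0.1]
opening: 0.056
```

```bash
python3 -c "
from h import *
from plant import *
st();s=snapshot('wrist');cv2.imwrite('pics/w4.png',s['frame']);st()"
```

```text
t 8.3 p [0.6004 0.0086 0.0116] tilt [0.0396 0.0181] zdir 92.58 F [-0.7 -0.6  0.1] open 0.056 q [  19.3   25.   -24.7   -0.4  -37.8 -106.5]
t 8.35 p [0.6004 0.0087 0.0116] tilt [0.0396 0.0181] zdir 92.58 F [-0.3 -0.2  0.5] open 0.0566 q [  19.3   25.   -24.7   -0.4  -37.8 -106.5]
```

View pics/w4.png

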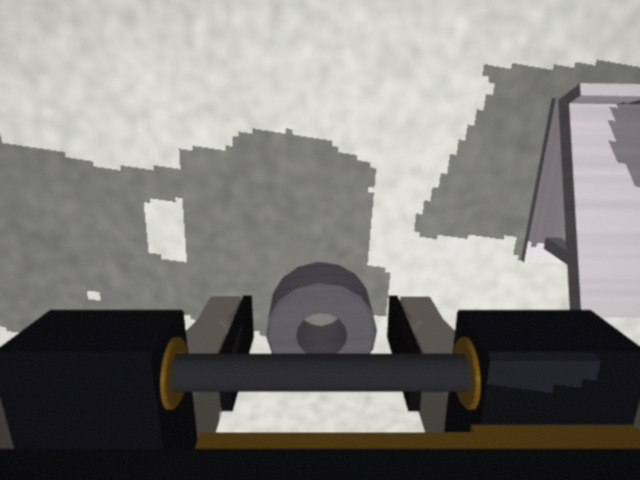

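The thick ring is lying flat on the bench, centred between the fingers, with its top face at about (322,333).

Run:
```python
from h import *
from plant import *
o=st();s=snapshot('wrist');p=onz(s,322,333,.024);print(p,go(o,p), f(s)*.044/np.linalg.norm(p-ray(s,322,333)[0]))
```

```text
t 8.35 p [0.6004 0.0087 0.0116] tilt [0.0396 0.0181] zdir 92.58 F [-0.3 -0.2  0.5] open 0.0566 q [  19.3   25.   -24.7   -0.4  -37.8 -106.5]
[0.5999 0.0093 0.024 ] [-12.4  -0.    0.9] 110.40177921024883
```

arm_command --commands '[0,0,0,-10,66,0,0,0,-10,66]'

```text
clock: 8.65
tool_pos: [0.6003, 0.0087, 0.0115]
orientation: [-88.5, 87.5, 24.6]
force: [0.2, 0.2, -0.6]
opening: 0.058
```

```bash
python3 -c "
from h import *
st()"
```

```text
t 8.65 p [0.6003 0.0087 0.0115] tilt [0.0394 0.018 ] zdir 113.07 F [ 0.2  0.2 -0.6] open 0.058 q [ 19.3  25.  -24.7  -0.4 -37.8 -85.9]
```

arm_command --commands '[0,0,0,-10.5,66,0,0,0,-10.5,66,0,0,0,-10.5,66,0,0,0,-10.5,66,0,0,0,-10.5,66]'

```text
clock: 9.28
tool_pos: [0.6002, 0.0086, 0.0112]
orientation: [-142.2, 87.5, 24.6]
force: [0.2, -0.4, -1.4]
opening: 0.0581
```

arm_command --commands '[0,0,0,-10.5,66,0,0,0,-7,40,0,0,0,0,20,0,0,0,0,20,0,0,0,0,20]'

```text
clock: 9.9
tool_pos: [0.6004, 0.0087, 0.0111]
orientation: [-160.1, 87.5, 24.5]
force: [-0.1, -0.2, -0.3]
opening: 0.0436
```

```bash
python3 -c "
from h import *
st()"
```

```text
t 9.9 p [0.6004 0.0087 0.0111] tilt [0.0391 0.0178] zdir -175.46 F [-0.1 -0.2 -0.3] open 0.0436 q [ 19.3  25.1 -24.7  -0.4 -37.8 -14.5]
```

arm_command --commands '[-40,0,0,0,20,-40,0,0,0,20,-20,0,0,0,20,0,0,0,0,20]'

```text
clock: 10.4
tool_pos: [0.5944, 0.0065, 0.1116]
orientation: [-157.7, 87.8, 26.5]
force: [-0.2, -0.4, -2.5]
opening: 0.0431
```

```bash
python3 -c "
from h import *
st()"
```

```text
t 10.4 p [0.5944 0.0065 0.1116] tilt [0.0341 0.017 ] zdir -175.81 F [-0.2 -0.4 -2.5] open 0.0431 q [ 19.3  17.6 -19.9  -0.4 -50.4 -14.8]
```

```bash
python3 -c "
from h import *
o=st();print(go(o,[.5405,-.198,.125]))"
```

```text
t 10.4 p [0.5944 0.0065 0.1116] tilt [0.0341 0.017 ] zdir -175.81 F [-0.2 -0.4 -2.5] open 0.0431 q [ 19.3  17.6 -19.9  -0.4 -50.4 -14.8]
[-18.7 199.7  68.2]
```

arm_command --commands '[-5,50,17,0,20,-5,50,17,0,20,-5,50,17,0,20,-4,40,13,0,20,0,10,4,0,20]'

```text
clock: 11.02
tool_pos: [0.5358, -0.2019, 0.1181]
orientation: [-147.7, 88.2, 36.4]
force: [-0.0, -0.1, -2.1]
opening: 0.0433
```

Run:
```python
from h import *
from plant import *
o=st();print(go(o,[.5405,-.198,.1]))
s=snapshot("wrist");pickle.dump((o,s),open("w5.pkl","wb"));cv2.imwrite("pics/w5.png",s["frame"]);print("rim px",proj(s,[.5405,-.198,.07]),"tcp",proj(s,o["tool_pos"]))
```

```text
t 11.03 p [ 0.5358 -0.2019  0.1181] tilt [0.025  0.0184] zdir -175.91 F [-0.  -0.1 -2.1] open 0.0433 q [ -1.9  15.9 -20.9  -1.4 -51.8   6.8]
[18.3 -3.3 -4.5]
rim px [311.3928 277.9379] tcp [317.969  316.0167]
```

View pics/w5.png

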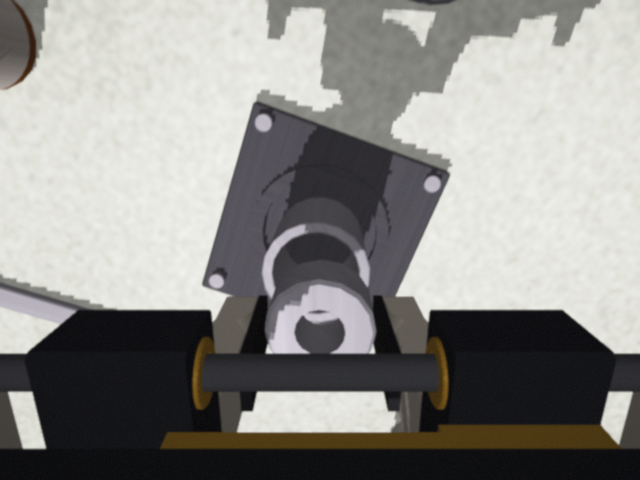

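The view shows the ring held at (320,325) and the sleeve rim behind it, with its outer edges at about columns 262 and 369. I fit the rim's edge points on the plane z=0.07.

Run:
```python
from h import *
from scipy.optimize import least_squares
o,s=pickle.load(open("w5.pkl","rb"))
g=cv2.cvtColor(s["frame"],cv2.COLOR_BGR2GRAY).astype(int)
for r in (250,262,270): print(r,g[r,255:300:1].tolist(),g[r,340:378].tolist())
print(g[215:245,316].tolist())
```

```text
250 [85, 86, 84, 88, 87, 89, 87, 88, 88, 84, 77, 76, 110, 158, 188, 195, 197, 195, 196, 195, 197, 197, 195, 175, 131, 84, 60, 57, 57, 57, 56, 54, 49, 48, 48, 45, 43, 45, 46, 46, 46, 46, 45, 45, 46] [46, 48, 44, 45, 45, 47, 47, 47, 45, 49, 57, 72, 87, 95, 104, 115, 120, 121, 126, 143, 154, 154, 150, 136, 111, 92, 86, 89, 87, 86, 79, 68, 58, 66, 78, 84, 84, 85]
262 [87, 87, 86, 87, 88, 89, 89, 102, 140, 179, 196, 198, 197, 195, 196, 194, 194, 181, 137, 84, 61, 56, 58, 56, 56, 61, 60, 59, 60, 59, 59, 59, 60, 62, 60, 61, 61, 62, 60, 58, 55, 53, 48, 49, 49] [51, 48, 47, 55, 59, 62, 64, 64, 64, 64, 62, 60, 61, 59, 60, 59, 77, 117, 161, 180, 187, 188, 187, 188, 186, 183, 177, 154, 122, 96, 86, 86, 85, 86, 86, 86, 84, 86]
270 [87, 87, 88, 89, 85, 90, 111, 153, 185, 196, 199, 200, 202, 201, 203, 197, 175, 126, 75, 59, 59, 60, 61, 58, 59, 59, 59, 60, 61, 61, 61, 64, 63, 62, 64, 64, 64, 65, 66, 67, 67, 67, 68, 67, 67] [69, 67, 71, 70, 70, 68, 71, 69, 72, 72, 68, 69, 66, 62, 62, 58, 58, 63, 78, 120, 163, 186, 191, 192, 189, 189, 186, 187, 176, 143, 109, 88, 86, 88, 86, 86, 86, 84]
[72, 72, 71, 72, 72, 72, 73, 82, 91, 101, 104, 103, 102, 102, 103, 98, 90, 76, 62, 52, 47, 46, 46, 45, 48, 46, 46, 47, 47, 47]
```

Run:
```python
from h import *
from scipy.optimize import least_squares
o,s=pickle.load(open("w5.pkl","rb"))
np.set_printoptions(precision=4,suppress=True)
O=[(267.5,250),(363.7,250),(263,262),(367.5,262),(261.7,270),(369.2,270),(316,222.7)];I=[(273,262),(357.2,262),(272,270),(359.2,270),(278.9,250),(316,232)]
P=np.array([onz(s,*u,.07)[:2] for u in O+I]);r=np.array([.0284]*len(O)+[.0234]*len(I))
q=least_squares(lambda c:np.hypot(*(P-c[:2]).T)-r-c[2],[.54,-.198,0]);print(q.x,q.fun*1000)
# ring in hand: top-face outer edge, z = tcp+13 mm
g=cv2.cvtColor(s["frame"],cv2.COLOR_BGR2GRAY).astype(int)
for rr in(318,330,342):print(rr,g[rr,255:285].tolist(),g[rr,360:390].tolist())
zt=o["tool_pos"][2]+.0129
for u in((320,331),(320,327)):print("ring",onz(s,*u,zt),o["tool_pos"],f(s)*.044/np.linalg.norm(onz(s,*u,zt)-ray(s,*u)[0]))
print(go(o,[*q.x[:2],.1]))
```

```text
[ 0.5385 -0.2004 -0.0003] [-0.0415  0.2973  0.0504 -0.1134  0.2377  0.1443 -0.0362 -0.0128 -0.2597
 -0.1878 -0.0546 -0.0696  0.0459]
318 [12, 10, 11, 13, 14, 11, 14, 13, 15, 16, 32, 63, 85, 91, 97, 103, 102, 105, 107, 108, 109, 124, 168, 199, 210, 212, 214, 213, 211, 210] [192, 191, 189, 191, 190, 192, 192, 189, 187, 168, 143, 128, 118, 96, 55, 24, 16, 15, 13, 13, 13, 14, 13, 14, 13, 12, 16, 16, 22, 46]
330 [9, 15, 13, 9, 7, 13, 11, 8, 16, 43, 79, 94, 95, 99, 104, 104, 104, 103, 106, 122, 167, 201, 213, 214, 214, 214, 215, 215, 216, 213] [191, 191, 191, 191, 191, 190, 190, 191, 190, 192, 189, 180, 159, 141, 126, 105, 66, 29, 16, 16, 16, 15, 15, 14, 15, 12, 13, 15, 13, 9]
342 [9, 8, 12, 11, 11, 13, 13, 13, 13, 15, 12, 23, 66, 115, 160, 190, 205, 209, 211, 210, 213, 214, 214, 216, 214, 215, 216, 217, 217, 215] [192, 191, 192, 190, 193, 192, 193, 191, 192, 185, 169, 150, 134, 95, 44, 18, 16, 17, 16, 15, 12, 10, 15, 15, 10, 11, 14, 12, 13, 14]
ring [ 0.5347 -0.2025  0.131 ] [ 0.5358 -0.2019  0.1181] 111.03334637629574
ring [ 0.5348 -0.2043  0.131 ] [ 0.5358 -0.2019  0.1181] 111.62419937413749
[18.2 -1.1 -2.4]
```

arm_command --commands '[16,-1,-2.5,0,20,12,0,0,0,20,2,0,0,0,20]'

```text
clock: 11.45
tool_pos: [0.538, -0.1983, 0.0832]
orientation: [-141.1, 88.4, 43.0]
force: [0.1, 0.1, -1.1]
opening: 0.0431
```

```bash
python3 -c "
from h import *
o=st();print(go(o,[.539,-.2,.083]))"
```

```text
t 11.45 p [ 0.538  -0.1983  0.0832] tilt [0.0208 0.0194] zdir -175.89 F [ 0.1  0.1 -1.1] open 0.0431 q [ -1.5  18.3 -22.8  -1.5 -47.7   6.6]
[ 0.2  1.8 -0.9]
```

arm_command --commands '[0,1.8,-0.9,0,20,0,0,0,0,20]'

```text
clock: 11.7
tool_pos: [0.5395, -0.1991, 0.0828]
orientation: [-140.3, 88.4, 44.0]
force: [0.3, -0.1, -2.6]
opening: 0.0434
```

```bash
python3 -c "
from h import *
o=st();print(go(o,[.539,-.2,.079]))"
```

```text
t 11.7 p [ 0.5395 -0.1991  0.0828] tilt [0.02   0.0193] zdir -175.78 F [ 0.3 -0.1 -2.6] open 0.0434 q [ -1.6  18.5 -22.5  -1.5 -47.8   6.8]
[3.8 0.9 0.6]
```

arm_command --commands '[3,0,0,0,20,2,0,0,0,20]'

```text
clock: 11.95
tool_pos: [0.5402, -0.1989, 0.0784]
orientation: [-142.7, 88.3, 41.6]
force: [-0.1, 0.2, -1.0]
opening: 0.0432
```

```bash
python3 -c "
from h import *
o=st();print(go(o,[.539,-.2,.075]))"
```

```text
t 11.95 p [ 0.5402 -0.1989  0.0784] tilt [0.0217 0.0192] zdir -175.77 F [-0.1  0.2 -1. ] open 0.0432 q [ -1.5  18.8 -22.8  -1.5 -47.2   6.8]
[3.3 1.1 1.3]
```

arm_command --commands '[2,0.8,0.8,0,20,2,0,0,0,20]'

```text
clock: 12.2
tool_pos: [0.5395, -0.1998, 0.0743]
orientation: [-143.3, 88.3, 40.9]
force: [0.4, -0.1, -1.3]
opening: 0.0433
```

```bash
python3 -c "
from h import *
o=st();print(go(o,[.539,-.2,.075]))"
```

```text
t 12.2 p [ 0.5395 -0.1998  0.0743] tilt [0.0222 0.0192] zdir -175.77 F [ 0.4 -0.1 -1.3] open 0.0433 q [ -1.6  19.1 -23.1  -1.6 -46.6   6.9]
[-0.7  0.2  0.5]
```

arm_command --commands '[1.5,0,0,0,20,0,0,0,0,60,0,0,0,0,62,0,0,0,0,62]'

```text
clock: 12.7
tool_pos: [0.5401, -0.2, 0.0732]
orientation: [-145.3, 88.3, 38.9]
force: [0.1, -0.3, 0.1]
opening: 0.0539
```

```bash
python3 -c "
from h import *
o=st();print(go(o,[.5395,-.2,.14]))"
```

```text
t 12.7 p [ 0.5401 -0.2     0.0732] tilt [0.0233 0.0188] zdir -175.77 F [ 0.1 -0.3  0.1] open 0.0539 q [ -1.7  19.2 -23.1  -1.5 -46.4   6.9]
[-66.8  -1.2  -1. ]
```

arm_command --commands '[-50,0,0,0,70,-45,-43,-3,10.2,70,-30,-43,4,10.2,70,-10,-41,12,10.2,70,0,-38,19,10.2,70]'

```text
clock: 13.32
tool_pos: [0.5386, -0.0289, 0.2165]
orientation: [-102.8, 88.2, 39.2]
force: [1.1, -0.0, -0.2]
opening: 0.0615
```

arm_command --commands '[0,-35,26,10.2,70,0,-29,31,10.2,70,0,-23,36,10.2,70,0,-17,40,10.2,70,0,-9,42,10.2,70]'

```text
clock: 13.95
tool_pos: [0.5456, 0.1937, 0.224]
orientation: [-52.2, 87.9, 37.1]
force: [0.9, -0.8, 0.1]
opening: 0.0615
```

```bash
python3 -c "
from h import *
o=st();print(go(o,[.525,.19,.2]))"
```

```text
t 13.95 p [0.5456 0.1937 0.224 ] tilt [0.0293 0.0221] zdir 89.32 F [ 0.9 -0.8  0.1] open 0.0615 q [  38.9   10.4  -13.6    0.1  -63.8 -129.7]
[23.3 21.2 -4.4]
```

arm_command --commands '[20,21,-4,-2.3,100,0,0,0,0,100]'

```text
clock: 14.2
tool_pos: [0.5248, 0.1937, 0.2029]
orientation: [-54.4, 87.9, 37.3]
force: [0.1, -0.2, 0.1]
opening: 0.0762
```

```bash
cat > rings.py <<'E'
from h import *
from plant import *
o=st();s=snapshot("wrist")
pred=[proj(s,[.524,.13,.0447]),proj(s,[.523,.25,.0447])];c=np.mean(pred,0);print(np.round(pred))
x0,y0=int(min(pred[0][0],pred[1][0]))-60,int(c[1])-60;x1=int(max(pred[0][0],pred[1][0]))+60
cr=s["frame"][y0:y0+120,x0:x1];im=cv2.resize(cr,None,fx=2.5,fy=2.5,interpolation=cv2.INTER_CUBIC)
C=cv2.HoughCircles(cv2.cvtColor(im,cv2.COLOR_BGR2GRAY),cv2.HOUGH_GRADIENT,1,100,param1=120,param2=15,minRadius=52,maxRadius=85)
for x,y,r in C[0]:
    u=(x0+(x+.5)/2.5-.5,y0+(y+.5)/2.5-.5);p=onz(s,*u,.0447)
    print(np.round(u,1),"r",r/2.5,"exp",round(f(s)*.022/np.linalg.norm(p-ray(s,*u)[0]),1),"top",p,"go",go(o,p))
    cv2.circle(im,(int(x),int(y)),int(r),(0,0,255),1)
cv2.imwrite("pics/r.png",im)
E
python3 rings.py
```

```text
t 14.2 p [0.5248 0.1937 0.2029] tilt [0.0298 0.0227] zdir 91.67 F [ 0.1 -0.2  0.1] open 0.0762 q [  40.4    9.4  -17.8    0.1  -60.6 -128.8]
[[232. 213.]
 [388. 215.]]
[331.9 214.9] r 27.0 exp 28.4 top [0.5239 0.2065 0.0447] go [158.3   5.3   9.4]
```

```bash
cat > rings.py <<'E'
from h import *
from plant import *
o=st();s=snapshot("wrist");pickle.dump((o,s),open("w6.pkl","wb"))
g=cv2.cvtColor(s["frame"],cv2.COLOR_BGR2GRAY)
pred=[proj(s,[.524,.14,.0447]),proj(s,[.523,.207,.0447])]
for pr in pred:
    a,b=np.round(pr).astype(int)-34;w=g[b:b+68,a:a+68]
    im=cv2.resize(w,None,fx=3,fy=3,interpolation=cv2.INTER_CUBIC)
    C=cv2.HoughCircles(im,cv2.HOUGH_GRADIENT,1,200,param1=100,param2=8,minRadius=80,maxRadius=90)
    if C is None: print("none");continue
    x,y,r=C[0][0];u=(a+(x+.5)/3-.5,b+(y+.5)/3-.5);p=onz(s,*u,.0447)
    m=((w<135)&(w>60)).astype(np.uint8);k=max(cv2.findContours(m,cv2.RETR_EXTERNAL,2)[0],key=cv2.contourArea)
    print(np.round(u,1),"r",r/3,"exp",round(f(s)*.022/np.linalg.norm(p-ray(s,*u)[0]),1),"top",p,"go",go(o,p),"bbox",np.array(cv2.boundingRect(k))+[a,b,0,0])
E
python3 rings.py; python3 -c "
import pickle
from h import *
o,s=pickle.load(open('w6.pkl','rb'));g=cv2.cvtColor(s['frame'],cv2.COLOR_BGR2GRAY)
for r in(206,216): print(g[r,205:375:2].tolist())"
```

```text
t 14.25 p [0.5264 0.1941 0.2041] tilt [0.0322 0.0236] zdir 91.65 F [ 1.2 -0.   1.6] open 0.0797 q [  40.4    9.4  -17.6    0.2  -60.7 -128.8]
[244.8 210.8] r 28.333334 exp 28.1 top [0.5245 0.1401 0.0447] go [158.    8.6 -57.6] bbox [211 176  68  64]
[330.8 210.8] r 27.633333 exp 28.4 top [0.523  0.2063 0.0447] go [159.5   8.3   8.7] bbox [298 177  68  62]
[104, 103, 104, 103, 105, 93, 112, 130, 130, 131, 131, 131, 130, 110, 105, 100, 99, 104, 104, 105, 102, 102, 104, 104, 105, 118, 132, 132, 132, 132, 131, 131, 134, 124, 163, 169, 169, 169, 169, 170, 162, 114, 103, 102, 102, 103, 101, 103, 102, 94, 91, 130, 131, 133, 133, 132, 133, 115, 98, 103, 102, 101, 103, 102, 103, 103, 100, 101, 76, 60, 123, 132, 131, 133, 131, 131, 134, 149, 164, 167, 166, 165, 167, 168, 166]
[165, 117, 103, 104, 104, 92, 102, 129, 132, 129, 129, 130, 131, 116, 65, 96, 105, 106, 103, 103, 104, 104, 103, 105, 114, 132, 134, 133, 134, 134, 133, 136, 143, 114, 154, 167, 167, 168, 165, 166, 166, 167, 165, 154, 130, 103, 101, 101, 102, 100, 79, 113, 132, 132, 132, 133, 132, 134, 124, 106, 103, 101, 103, 104, 103, 100, 103, 103, 111, 129, 133, 133, 135, 135, 135, 130, 144, 162, 169, 167, 169, 169, 170, 168, 169]
```

```bash
python3 -c "
from h import *
o=st();print(go(o,[.547,.2285,.075]))"
```

```text
t 14.3 p [0.527  0.1941 0.2047] tilt [0.0332 0.024 ] zdir 91.63 F [0.8 0.4 0.3] open 0.0834 q [  40.3    9.4  -17.6    0.2  -60.7 -128.8]
[131.1 -16.5  30.8]
```

arm_command --commands '[45,-8,15,0,100,45,-8,15,0,100,35,0,0,0,100,5,0,0,0,100]'

```text
clock: 14.8
tool_pos: [0.5531, 0.2296, 0.0781]
orientation: [-56.8, 87.0, 34.6]
force: [0.3, -0.0, 1.3]
opening: 0.088
```

```bash
python3 -c "
from h import *
o=st();print(go(o,[.547,.2285,.05]))"
```

```text
t 14.8 p [0.5531 0.2296 0.0781] tilt [0.0424 0.0293] zdir 91.5 F [ 0.3 -0.   1.3] open 0.088 q [  41.5   19.6  -22.5    0.5  -44.9 -130.3]
[27.8  7.3 -1.7]
```

arm_command --commands '[10,8,-1,0,100,10,2,-1,0,100,4,0,0,0,100]'

```text
clock: 15.18
tool_pos: [0.5458, 0.2286, 0.056]
orientation: [-56.9, 86.7, 34.5]
force: [-0.8, -0.0, 0.1]
opening: 0.0874
```

```bash
python3 -c "
from h import *
o=st();print(go(o,[.547,.2285,.0485]))"
```

```text
t 15.18 p [0.5458 0.2286 0.056 ] tilt [0.0468 0.0322] zdir 91.47 F [-0.8 -0.   0.1] open 0.0874 q [  41.9   20.5  -24.9    0.6  -41.3 -131. ]
[ 7.5 -0.8 -0.3]
```

Good. I lower the last 7 mm and then push +y by about 15 mm.

arm_command --commands '[5,-1,0,0,100,2.5,0,0,0,100]'

```text
clock: 15.42
tool_pos: [0.5479, 0.2293, 0.0492]
orientation: [-56.9, 86.6, 34.6]
force: [-0.2, 0.6, -0.3]
opening: 0.088
```

arm_command --commands '[0,0,7,0,100,0,0,7,0,100,0,0,7,0,100]'

```text
clock: 15.8
tool_pos: [0.5491, 0.2521, 0.0512]
orientation: [-57.6, 86.4, 33.9]
force: [3.4, -0.5, 1.7]
opening: 0.0878
```

```bash
python3 rings.py
```

```text
t 15.8 p [0.5491 0.2521 0.0512] tilt [0.0515 0.0346] zdir 91.53 F [ 3.4 -0.5  1.7] open 0.0878 q [  43.6   21.7  -24.     0.9  -40.8 -132.8]
none
[237.8 244.5] r 28.699999 exp 53.5 top [0.5192 0.2184 0.0447] go [  3.7  31.  -33.1] bbox [203 219  41  68]
```

Run:
```python
from h import *
from plant import *
o=st();s=snapshot("wrist");g=cv2.cvtColor(s["frame"],cv2.COLOR_BGR2GRAY)
print("pred .207",proj(s,[.523,.207,.0447]),"pred .225",proj(s,[.523,.225,.0447]))
C=cv2.HoughCircles(g,cv2.HOUGH_GRADIENT,1,60,param1=100,param2=22,minRadius=40,maxRadius=60)
for x,y,r in C[0]:
    p=onz(s,x,y,.0447);print(x,y,r,"exp",f(s)*.022/np.linalg.norm(p-ray(s,x,y)[0]),p)
for r in(230,250,270):print(r,g[r,100:400:5].tolist())
```

```text
t 15.85 p [0.5493 0.253  0.0513] tilt [0.052  0.0351] zdir 91.55 F [4.2 0.6 1.8] open 0.0871 q [  43.6   21.7  -23.9    0.9  -40.8 -132.8]
pred .207 [207.7311 252.1284] pred .225 [252.331 252.692]
229.5 246.5 52.7 exp 53.15016899968297 [0.5204 0.2159 0.0447]
57.5 251.5 49.0 exp 46.610631946932166 [0.5235 0.1474 0.0447]
230 [49, 112, 115, 114, 114, 177, 188, 185, 187, 186, 115, 114, 117, 117, 115, 109, 146, 147, 147, 149, 149, 150, 116, 48, 61, 118, 120, 123, 121, 106, 95, 94, 94, 97, 102, 78, 115, 124, 124, 124, 122, 124, 124, 123, 124, 124, 124, 165, 197, 196, 196, 196, 197, 197, 198, 195, 195, 195, 194, 194]
250 [46, 46, 114, 113, 113, 111, 127, 183, 185, 183, 184, 143, 115, 114, 117, 102, 150, 153, 155, 149, 148, 96, 72, 117, 115, 117, 119, 117, 119, 118, 102, 95, 100, 100, 102, 94, 59, 120, 120, 121, 121, 121, 120, 121, 122, 120, 120, 121, 119, 122, 123, 121, 124, 123, 121, 130, 153, 194, 193, 194]
270 [47, 117, 118, 118, 119, 121, 120, 120, 120, 120, 122, 122, 124, 122, 123, 123, 100, 151, 150, 152, 151, 152, 157, 159, 149, 148, 152, 99, 96, 97, 100, 100, 99, 97, 78, 54, 126, 129, 125, 128, 126, 127, 127, 129, 129, 128, 129, 129, 128, 126, 126, 126, 127, 125, 125, 126, 125, 124, 122, 123]
```

arm_command --commands '[-25,0,0,0,100,-25,5,0,0,62,0,20,-33,0,62,0,0,0,0,62,0,0,0,0,62]'

```text
clock: 16.52
tool_pos: [0.5185, 0.216, 0.0983]
orientation: [-55.6, 86.8, 35.9]
force: [0.7, 0.1, 0.5]
opening: 0.0565
```

```bash
cat > near.py <<'E'
from h import *
from plant import *
import sys
o=st();s=snapshot("wrist");g=cv2.cvtColor(s["frame"],cv2.COLOR_BGR2GRAY);Y=[float(a) for a in sys.argv[1:]]
for y in Y:
    u=proj(s,[.522,y,.0447]);R=f(s)*.022/np.linalg.norm(np.array([.522,y,.0447])-ray(s,*u)[0]);h=int(1.5*R);a,b=np.round(u).astype(int)-h
    a=max(a,0);w=g[b:b+2*h,a:a+2*h];C=cv2.HoughCircles(w,cv2.HOUGH_GRADIENT,1,300,param1=90,param2=10,minRadius=int(R*.93),maxRadius=int(R*1.06))
    if C is None: print(y,"none");continue
    x,v,r=C[0][0];p=onz(s,x+a,v+b,.0447);print(y,"px",x+a,v+b,r,"exp",round(R,1),"top",p,"go mid",go(o,p+[.0035,0,-.0072]))
E
python3 near.py .216 .141
```

```text
t 16.52 p [0.5185 0.216  0.0983] tilt [0.0456 0.0329] zdir 91.49 F [0.7 0.1 0.5] open 0.0565 q [  42.9   15.   -26.2    0.6  -45.6 -131.8]
0.216 px 310.5 269.5 40.2 exp 40.6 top [0.5202 0.2128 0.0447] go mid [60.8 -2.3 -5.3]
0.141 px 170.5 270.5 38.2 exp 39.0 top [0.5217 0.1383 0.0447] go mid [ 58.4  -2.  -79.8]
```

arm_command --commands '[25,0,-3,0,62,20,0,-2,0,62,5,0,0,0,62]'

```text
clock: 16.95
tool_pos: [0.5214, 0.214, 0.0466]
orientation: [-55.2, 86.8, 36.2]
force: [-0.9, -0.8, -0.0]
opening: 0.0541
```

```bash
python3 near.py .213; python3 -c "
from h import *
o=st();print(go(o,[.522,.2133,.035]))"
```

```text
t 16.95 p [0.5214 0.214  0.0466] tilt [0.0451 0.033 ] zdir 91.51 F [-0.9 -0.8 -0. ] open 0.0541 q [  42.5   19.1  -28.9    0.6  -38.8 -131.4]
0.213 px 316.5 312.5 49.0 exp 51.3 top [0.5199 0.2126 0.0447] go mid [ 9.1 -1.6 -1.7]
t 17.0 p [0.5215 0.2141 0.0465] tilt [0.0452 0.0331] zdir 91.52 F [ 0.1 -0.5 -0.4] open 0.0543 q [  42.5   19.1  -28.9    0.6  -38.8 -131.4]
[11.5  0.  -1.2]
```

arm_command --commands '[7,0,-1,0,62,4,0,0,0,62,0,0,0,0,40,0,0,0,0,20,0,0,0,0,20]'

```text
clock: 17.62
tool_pos: [0.5229, 0.2144, 0.0363]
orientation: [-55.2, 86.7, 36.3]
force: [0.2, -0.6, -1.8]
opening: 0.043
```

arm_command --commands '[0,0,0,0,20,-12,0,0,0,20,-20,0,0,0,20]'

```text
clock: 18.0
tool_pos: [0.5204, 0.2125, 0.0685]
orientation: [-55.4, 86.9, 36.1]
force: [1.7, 0.8, -1.3]
opening: 0.0432
```

```bash
python3 -c "
from h import *
o=st();print(go(o,[.59,.0,.1]))"
```

```text
t 18.0 p [0.5204 0.2125 0.0685] tilt [0.0442 0.0322] zdir 91.53 F [ 1.7  0.8 -1.3] open 0.0432 q [  42.4   17.3  -27.8    0.5  -41.8 -131.3]
[ -35.3  -65.6 -213.2]
```

arm_command --commands '[-40,0,0,0,20,-10,-15,-50,0,20,0,-15,-55,0,20,0,-15,-55,0,20,0,-12,-40,0,20]'

```text
clock: 18.62
tool_pos: [0.584, 0.0114, 0.124]
orientation: [-57.4, 86.3, 34.5]
force: [0.7, 1.5, -0.2]
opening: 0.043
```

```bash
python3 -c "
from h import *
o=st();print(go(o,[.585,.0,.03]))"
```

```text
t 18.62 p [0.584  0.0114 0.124 ] tilt [0.0529 0.0364] zdir 92.01 F [ 0.7  1.5 -0.2] open 0.043 q [  19.6   15.3  -20.9   -1.2  -50.2 -106.9]
[ 93.4   4.5 -14.7]
```

arm_command --commands '[45,0,-3,0,20,38,0,-2,0,20,12,0,0,0,20,5,0,0,0,20]'

```text
clock: 19.12
tool_pos: [0.593, 0.0067, 0.0268]
orientation: [-59.6, 86.0, 32.1]
force: [-0.2, -0.3, -1.1]
opening: 0.043
```

```bash
python3 -c "
from h import *
o=st()"
```

```text
t 19.12 p [0.593  0.0067 0.0268] tilt [0.0598 0.0375] zdir 91.76 F [-0.2 -0.3 -1.1] open 0.043 q [  18.9   22.8  -25.6   -1.5  -37.7 -106. ]
```

arm_command --commands '[7,0,-1,0,20,4,0,0,0,20,0,0,0,0,40,0,0,0,0,64,0,0,0,0,64]'

```text
clock: 19.75
tool_pos: [0.5961, 0.0077, 0.019]
orientation: [-61.0, 85.6, 30.8]
force: [-0.1, 1.2, -0.3]
opening: 0.0547
```

Run:
```python
from h import *
from plant import *
o=st();s=snapshot('wrist');cv2.imwrite('pics/w7.png',s['frame']);g=cv2.cvtColor(s['frame'],cv2.COLOR_BGR2GRAY)
C=cv2.HoughCircles(g[230:400,240:400],cv2.HOUGH_GRADIENT,1,300,param1=90,param2=10,minRadius=45,maxRadius=60)
for x,y,r in C[0]:
  x+=240;y+=230;p=onz(s,x,y,.016);print(x,y,r,f(s)*.022/np.linalg.norm(p-ray(s,x,y)[0]),p,go(o,p))
print(g[330,240:400:4].tolist());print(g[260:350:3,320].tolist())
```

```text
t 19.75 p [0.5961 0.0077 0.019 ] tilt [0.0653 0.039 ] zdir 91.89 F [-0.1  1.2 -0.3] open 0.0547 q [  18.9   23.5  -25.8   -1.5  -36.5 -105.9]
318.5 308.5 49.1 51.500340980840285 [0.5934 0.0071 0.016 ] [ 2.8  2.9 -0.5]
[14, 6, 11, 8, 203, 215, 213, 179, 85, 93, 93, 94, 94, 98, 97, 83, 85, 65, 65, 66, 69, 67, 65, 66, 64, 93, 98, 96, 98, 97, 94, 84, 217, 223, 225, 226, 207, 9, 9, 10]
[88, 68, 68, 68, 76, 93, 92, 95, 100, 95, 92, 94, 94, 101, 127, 127, 123, 125, 126, 126, 89, 67, 67, 67, 66, 70, 79, 174, 174, 175]
```

arm_command --commands '[0,3,0,-10.5,66,0,0,0,-10.5,66,0,0,0,-10.5,66,0,0,0,-10.5,66,0,0,0,-10.5,66]'

```text
clock: 20.42
tool_pos: [0.594, 0.0077, 0.0201]
orientation: [-115.3, 85.5, 30.3]
force: [0.6, -0.1, -0.8]
opening: 0.058
```

arm_command --commands '[0,0,0,-10.5,66,0,0,0,-10.5,66,0,0,0,-10.5,66,4,0,0,-5,66,5,0,0,0,66]'

```text
clock: 21.05
tool_pos: [0.5957, 0.0083, 0.0125]
orientation: [-153.4, 85.3, 29.7]
force: [0.3, -0.7, 0.1]
opening: 0.0578
```

```bash
python3 -c "
from h import *
o=st();print(go(o,[.5937,.0075,.0065]))"
```

```text
t 21.05 p [0.5957 0.0083 0.0125] tilt [0.0704 0.0402] zdir -177.02 F [ 0.3 -0.7  0.1] open 0.0578 q [ 19.   23.9 -26.4  -1.5 -35.2 -14.7]
[5.8 0.9 2.5]
```

arm_command --commands '[5,1,2,0,66,0,0,0,0,40,0,0,0,0,20,0,0,0,0,20,0,0,0,0,20]'

```text
clock: 21.68
tool_pos: [0.5943, 0.0073, 0.0069]
orientation: [-153.2, 85.3, 29.6]
force: [0.0, 0.1, 0.5]
opening: 0.0427
```

```bash
python3 -c "
from h import *
o=st();print(go(o,[.5937,.0075,.0065]))"
```

```text
t 21.68 p [0.5943 0.0073 0.0069] tilt [0.0706 0.0401] zdir -177.28 F [0.  0.1 0.5] open 0.0427 q [ 19.   24.2 -26.8  -1.5 -34.4 -14.9]
[ 0.4 -0.2  0.6]
```

arm_command --commands '[-50,0,0,0,20,-50,0,0,0,20,-20,0,0,0,20,0,0,0,0,20]'

```text
clock: 22.18
tool_pos: [0.5839, 0.002, 0.1283]
orientation: [-152.2, 85.6, 30.5]
force: [0.1, 0.4, -1.2]
opening: 0.0431
```

```bash
python3 -c "
from h import *
o=st();print(go(o,[.5395,-.1998,.12]))"
```

```text
t 22.18 p [0.5839 0.002  0.1283] tilt [0.0663 0.0391] zdir -177.34 F [ 0.1  0.4 -1.2] open 0.0431 q [ 18.8  14.7 -21.3  -1.2 -49.7 -15.3]
[ -2.6 199.5  54.2]
```

arm_command --commands '[-1,50,14,0,20,-1,50,14,0,20,0,50,14,0,20,0,40,10,0,20,0,8,2,0,20]'

```text
clock: 22.8
tool_pos: [0.5354, -0.2019, 0.1119]
orientation: [-147.6, 86.0, 35.2]
force: [-0.3, 0.6, -1.7]
opening: 0.0431
```

```bash
python3 -c "
from h import *
o=st();print(go(o,[.5395,-.1998,.085]))"
```

```text
t 22.8 p [ 0.5354 -0.2019  0.1119] tilt [0.0577 0.0407] zdir -177.22 F [-0.3  0.6 -1.7] open 0.0431 q [ -2.8  15.6 -21.7  -3.3 -49.6   7.7]
[27.2 -0.8 -2.5]
```

arm_command --commands '[16,-1,-2.5,0,20,10,0,0,0,20,0,0,0,0,20]'

```text
clock: 23.18
tool_pos: [0.5384, -0.1982, 0.0814]
orientation: [-144.9, 86.1, 37.9]
force: [0.2, 0.0, -0.5]
opening: 0.0429
```

```bash
python3 -c "
from h import *
o=st();print(go(o,[.5395,-.1998,.081]))"
```

```text
t 23.18 p [ 0.5384 -0.1982  0.0814] tilt [0.0533 0.0416] zdir -177.24 F [ 0.2  0.  -0.5] open 0.0429 q [ -2.5  17.9 -23.1  -3.5 -46.1   7.6]
[ 0.4  1.7 -1. ]
```

arm_command --commands '[0,1.6,-1,0,20,0,0,0,0,20]'

```text
clock: 23.42
tool_pos: [0.5402, -0.1986, 0.0815]
orientation: [-145.0, 86.1, 37.9]
force: [-0.2, 1.1, -1.6]
opening: 0.0425
```

```bash
python3 -c "
from h import *
o=st();print(go(o,[.5395,-.1998,.077]))"
```

```text
t 23.43 p [ 0.5402 -0.1986  0.0815] tilt [0.0534 0.0416] zdir -177.11 F [-0.2  1.1 -1.6] open 0.0425 q [ -2.5  18.  -22.9  -3.5 -46.2   7.8]
[4.4 1.4 1. ]
```

arm_command --commands '[0,1.6,0.9,0,20,4,0,0,0,20,0,0,0,0,20]'

```text
clock: 23.8
tool_pos: [0.54, -0.1999, 0.078]
orientation: [-146.0, 86.0, 37.0]
force: [0.6, -0.4, -1.7]
opening: 0.0425
```

```bash
python3 -c "
from h import *
o=st();print(go(o,[.5395,-.1998,.074]))"
```

```text
t 23.8 p [ 0.54   -0.1999  0.078 ] tilt [0.0551 0.0415] zdir -177.09 F [ 0.6 -0.4 -1.7] open 0.0425 q [ -2.6  18.2 -23.1  -3.5 -45.7   8. ]
[ 4.  -0.   0.8]
```

arm_command --commands '[2,0,0.6,0,20,2,0,0,0,20,0,0,0,0,20]'

```text
clock: 24.18
tool_pos: [0.5396, -0.1999, 0.0738]
orientation: [-146.1, 86.0, 36.9]
force: [0.3, 0.5, -1.0]
opening: 0.0431
```

```bash
python3 -c "
from h import *
o=st();print(go(o,[.5395,-.1998,.074]))"
```

```text
t 24.18 p [ 0.5396 -0.1999  0.0738] tilt [0.0552 0.0415] zdir -177.1 F [ 0.3  0.5 -1. ] open 0.0431 q [ -2.6  18.5 -23.4  -3.6 -45.1   8.1]
[-0.2 -0.1  0.1]
```

arm_command --commands '[0,0,0,0,50,0,0,0,0,60,0,0,0,0,62,-50,0,0,0,70,-40,0,0,0,70]'

```text
clock: 24.8
tool_pos: [0.5331, -0.2035, 0.1628]
orientation: [-142.5, 86.3, 40.5]
force: [0.7, -0.2, -0.5]
opening: 0.0611
```

Run:
```python
from h import *
from plant import *
o=st();s=snapshot('wrist');cv2.imwrite('pics/w8.png',s['frame'])
print(proj(s,[.5395,-.1998,.07]),proj(s,[.5395,-.1998,.05]),proj(s,[.5395,-.1998,.086]))
u=proj(s,[.5395,-.1998,.07]).astype(int);g=cv2.cvtColor(s['frame'],cv2.COLOR_BGR2GRAY)
for r in range(-45,50,10):print(u[1]+r,g[u[1]+r,u[0]-60:u[0]+60:4].tolist())
```

```text
t 24.8 p [ 0.5331 -0.2035  0.1628] tilt [0.0491 0.0419] zdir -177.1 F [ 0.7 -0.2 -0.5] open 0.0611 q [ -3.1  12.7 -18.   -3.  -56.6   7.6]
[315.7595 246.1117] [317.5578 235.7787] [314.1257 255.4994]
201 [74, 72, 72, 74, 74, 47, 73, 72, 73, 55, 58, 59, 61, 62, 60, 62, 61, 60, 62, 61, 58, 58, 58, 55, 58, 42, 37, 39, 49, 69]
211 [76, 73, 75, 74, 73, 58, 73, 72, 57, 120, 163, 165, 162, 164, 167, 168, 168, 165, 161, 166, 165, 158, 92, 57, 56, 55, 42, 42, 71, 71]
221 [73, 74, 73, 72, 70, 38, 90, 173, 165, 144, 160, 172, 170, 171, 172, 165, 169, 173, 169, 166, 165, 172, 164, 162, 156, 62, 52, 72, 75, 64]
231 [74, 72, 72, 72, 70, 135, 170, 152, 65, 86, 92, 168, 174, 85, 55, 59, 48, 41, 44, 81, 165, 167, 171, 161, 144, 159, 129, 74, 53, 68]
241 [75, 74, 73, 72, 79, 175, 167, 51, 59, 90, 85, 90, 90, 59, 62, 72, 60, 58, 57, 62, 166, 166, 168, 120, 65, 151, 163, 97, 71, 72]
251 [73, 74, 74, 71, 75, 170, 170, 53, 54, 59, 86, 85, 92, 90, 90, 83, 78, 85, 88, 90, 91, 89, 86, 69, 50, 133, 168, 107, 72, 72]
261 [72, 73, 74, 73, 73, 111, 172, 156, 55, 55, 55, 58, 70, 87, 91, 91, 88, 90, 92, 84, 76, 60, 53, 52, 107, 161, 145, 74, 73, 75]
271 [78, 74, 74, 75, 74, 75, 78, 161, 173, 143, 61, 61, 60, 62, 61, 61, 62, 60, 61, 59, 58, 55, 94, 161, 164, 118, 71, 71, 75, 74]
281 [217, 218, 220, 211, 202, 199, 157, 100, 76, 97, 159, 173, 172, 160, 139, 125, 119, 129, 152, 159, 169, 162, 131, 90, 75, 73, 72, 76, 73, 76]
291 [211, 212, 209, 215, 214, 208, 212, 209, 203, 204, 205, 207, 212, 189, 152, 96, 78, 76, 73, 75, 72, 77, 73, 74, 75, 72, 77, 55, 51, 56]
```

```bash
python3 -c "
import cv2
a=cv2.imread('pics/w8.png')[190:300,255:385];cv2.imwrite('pics/w8c.png',cv2.resize(a,None,fx=5,fy=5,interpolation=2))"
```

```text
(no output)
```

View pics/w8c.png

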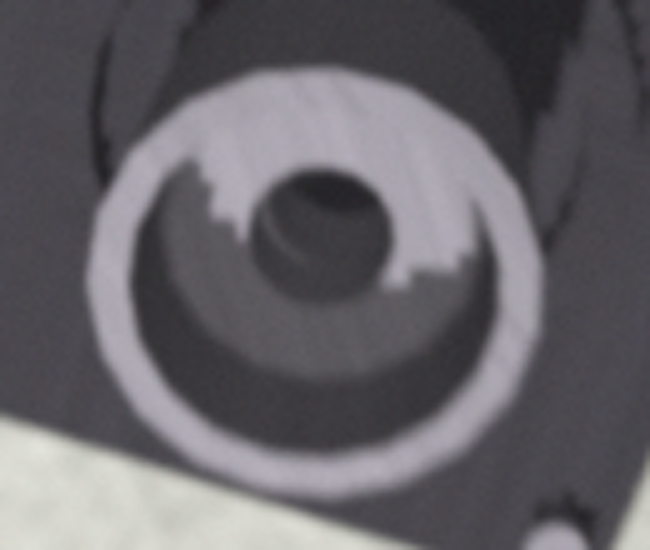

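The crop shows the thin ring flat inside the sleeve, with its hole centre about 9.8 px above the rim centre. I expected 10.3 px for a top at z=0.050, so it is seated. Now the last ring.

arm_command --commands '[-30,-37,-2,10.2,70,0,-37,4,10.2,70,0,-36,11,10.2,70,0,-33,17,10.2,70,0,-30,23,10.2,70]'

```text
clock: 25.48
tool_pos: [0.5379, -0.016, 0.2097]
orientation: [-97.3, 85.7, 33.0]
force: [0.1, -0.8, 0.1]
opening: 0.0614
```

arm_command --commands '[0,-25,28,10.2,70,0,-20,32,10.2,64,0,-14,35,10,62,0,-6,37,9,62,0,0,0,0,62]'

```text
clock: 26.1
tool_pos: [0.5423, 0.1419, 0.2172]
orientation: [-56.7, 85.5, 32.9]
force: [0.7, 0.2, 0.8]
opening: 0.0541
```

```bash
python3 near.py .139;python3 -c "
from h import *
o=st();print(go(o,[.517,.137,.098]))"
```

```text
t 26.1 p [0.5423 0.1419 0.2172] tilt [0.0655 0.0423] zdir 89.61 F [0.7 0.2 0.8] open 0.0541 q [  34.8    7.6  -18.2    0.2  -59.7 -125.3]
0.139 px 305.5 182.5 27.3 exp 27.8 top [0.5251 0.1382 0.0447] go mid [178.1  25.4 -11.4]
t 26.15 p [0.5421 0.1408 0.2171] tilt [0.0652 0.042 ] zdir 89.72 F [-0.3  0.2  0.4] open 0.0545 q [  34.7    7.5  -18.3    0.2  -59.8 -125.1]
[116.9  32.7  -9. ]
```

arm_command --commands '[50,16,-4,-2,62,45,16,-4,0,62,15,2,-1,0,62,0,0,0,0,62]'

```text
clock: 26.65
tool_pos: [0.5153, 0.1332, 0.1028]
orientation: [-59.6, 85.4, 32.4]
force: [0.2, -0.3, 0.6]
opening: 0.0543
```

```bash
python3 near.py .139;python3 -c "
from h import *
o=st();print(go(o,[.522,.139,.047]))"
```

```text
t 26.65 p [0.5153 0.1332 0.1028] tilt [0.0676 0.0429] zdir 92.07 F [ 0.2 -0.3  0.6] open 0.0543 q [  35.8   11.5  -30.4    0.4  -43.5 -124.1]
0.139 px 325.5 273.5 37.0 exp 39.7 top [0.5226 0.1391 0.0447] go mid [66.1 -6.5  2.8]
t 26.7 p [0.5157 0.1335 0.1035] tilt [0.0684 0.0434] zdir 92.07 F [-0.3 -0.1 -0.2] open 0.0542 q [  35.8   11.4  -30.4    0.4  -43.5 -124.1]
[57.  -2.5  3. ]
```

arm_command --commands '[30,-1,2,0,62,24,-1,1,0,62,3,0,0,0,62]'

```text
clock: 27.08
tool_pos: [0.5252, 0.1398, 0.0501]
orientation: [-60.0, 84.9, 32.1]
force: [0.3, 0.3, 0.1]
opening: 0.0542
```

```bash
python3 near.py .139;python3 -c "
from h import *
o=st();print(go(o,[.522,.1395,.036]))"
```

```text
t 27.07 p [0.5252 0.1398 0.0501] tilt [0.0753 0.0472] zdir 92.15 F [0.3 0.3 0.1] open 0.0542 q [  35.8   16.4  -32.8    0.6  -35.8 -124.2]
0.139 px 315.5 306.5 49.9 exp 51.0 top [0.523  0.1381 0.0447] go mid [12.6 -0.2 -2.3]
t 27.12 p [0.5255 0.1399 0.0505] tilt [0.076  0.0476] zdir 92.16 F [ 0.2 -0.8 -0.3] open 0.0542 q [  35.8   16.3  -32.8    0.6  -35.8 -124.2]
[14.2  4.7 -0.9]
```

arm_command --commands '[9,4,-1,0,62,5,0,0,0,62,0,0,0,0,40,0,0,0,0,20,0,0,0,0,20]'

```text
clock: 27.75
tool_pos: [0.5239, 0.1401, 0.0385]
orientation: [-60.0, 84.6, 32.0]
force: [1.7, -0.1, -1.0]
opening: 0.0431
```

arm_command --commands '[0,0,0,0,20,-12,0,0,0,20,-25,0,0,0,20,-40,0,0,0,20]'

```text
clock: 28.25
tool_pos: [0.5155, 0.1349, 0.1153]
orientation: [-60.1, 85.0, 32.0]
force: [0.8, 0.3, -1.9]
opening: 0.0424
```

```bash
python3 -c "
from h import *
o=st();print(go(o,[.54,.015,.1]))"
```

```text
t 28.25 p [0.5155 0.1349 0.1153] tilt [0.0737 0.0461] zdir 92.16 F [ 0.8  0.3 -1.9] open 0.0424 q [  36.    10.4  -29.9    0.5  -44.7 -124.3]
[  11.5  -19.1 -121.3]
```

arm_command --commands '[0,-10,-50,0,20,0,-7,-45,0,20,15,-2,-25,0,20,30,0,0,0,20,0,0,0,0,20]'

```text
clock: 28.88
tool_pos: [0.5465, 0.0164, 0.075]
orientation: [-61.2, 84.3, 31.0]
force: [0.8, -0.6, -1.5]
opening: 0.0428
```

```bash
python3 -c "
from h import *
o=st();print(go(o,[.54,.015,.019]))"
```

```text
t 28.88 p [0.5465 0.0164 0.075 ] tilt [0.0853 0.0513] zdir 92.36 F [ 0.8 -0.6 -1.5] open 0.0428 q [  21.6   14.6  -30.2   -1.5  -39.6 -108.2]
[55.1 11.4 -3.8]
```

arm_command --commands '[25,5,-2,0,20,20,5,-2,0,20,10,1,0,0,20,0,0,0,0,20]'

```text
clock: 29.38
tool_pos: [0.5435, 0.0167, 0.0238]
orientation: [-62.4, 83.9, 30.0]
force: [0.3, 0.0, -1.7]
opening: 0.0425
```

```bash
python3 -c "
from h import *
o=st();print(go(o,[.54,.015,.018]))"
```

```text
t 29.38 p [0.5435 0.0167 0.0238] tilt [0.0914 0.0528] zdir 92.56 F [ 0.3  0.  -1.7] open 0.0425 q [  21.8   18.5  -33.6   -1.6  -31.9 -108. ]
[ 5.4  4.1 -1.8]
```

arm_command --commands '[4,3,-1,0,20,0,0,0,0,40,0,0,0,0,64,0,0,0,0,64]'

```text
clock: 29.88
tool_pos: [0.5429, 0.0167, 0.0222]
orientation: [-63.0, 83.7, 29.5]
force: [0.0, 0.0, 0.1]
opening: 0.0544
```

```bash
cat > bench.py <<'E'
from h import *
from plant import *
o=st();s=snapshot('wrist');cv2.imwrite('pics/w9.png',s['frame']);g=cv2.cvtColor(s['frame'],cv2.COLOR_BGR2GRAY)
C=cv2.HoughCircles(g[230:400,240:400],cv2.HOUGH_GRADIENT,1,300,param1=90,param2=10,minRadius=45,maxRadius=60)
for x,y,r in C[0]:
  x+=240;y+=230;p=onz(s,x,y,.016);print(x,y,r,f(s)*.022/np.linalg.norm(p-ray(s,x,y)[0]),p,go(o,p))
E
python3 bench.py
```

```text
t 29.88 p [0.5429 0.0167 0.0222] tilt [0.0958 0.0542] zdir 92.64 F [0.  0.  0.1] open 0.0544 q [  21.8   18.5  -34.    -1.6  -31.2 -108. ]
317.5 307.5 49.6 50.5477249162665 [0.5417 0.016  0.016 ] [ 6.   1.8 -1. ]
```

arm_command --commands '[7,2,-1,-10.5,66,5,0,0,-10.5,66,0,0,0,-10.5,66,0,0,0,-10.5,66,0,0,0,-10.5,66]'

```text
clock: 30.55
tool_pos: [0.5433, 0.0164, 0.0107]
orientation: [-117.1, 83.6, 29.2]
force: [-0.6, -0.2, 0.3]
opening: 0.0579
```

```bash
python3 -c "
from h import *
o=st();print(go(o,[.5417,.016,.010]))"
```

```text
t 30.55 p [0.5433 0.0164 0.0107] tilt [0.098  0.0547] zdir 146.14 F [-0.6 -0.2  0.3] open 0.0579 q [ 21.8  19.6 -34.6  -1.7 -29.4 -54.1]
[0.5 1.3 1.1]
```

arm_command --commands '[0,1.2,1,-10.5,66,0,0,0,-10.5,66,0,0,0,-10.5,66,0,0,0,-10.5,66,0,0,0,-10.5,66]'

```text
clock: 31.18
tool_pos: [0.5429, 0.0162, 0.0113]
orientation: [-171.1, 83.5, 28.9]
force: [-0.1, 0.1, 0.4]
opening: 0.0581
```

arm_command --commands '[0,0,0,-10.5,66,0,0,0,0,40,0,0,0,0,20,0,0,0,0,20,0,0,0,0,20]'

```text
clock: 31.8
tool_pos: [0.5438, 0.0164, 0.0121]
orientation: [178.5, 83.4, 28.7]
force: [0.6, 1.0, 0.9]
opening: 0.0417
```

```bash
python3 -c "
from h import *
o=st()"
```

```text
t 31.8 p [0.5438 0.0164 0.0121] tilt [0.1014 0.0555] zdir -149.76 F [0.6 1.  0.9] open 0.0417 q [ 21.8  19.4 -34.6  -1.6 -29.4   9.8]
```

arm_command --commands '[0,0,0,0,64,0,0,0,0,66,0,0,0,0,66,0,0,0,10.5,66,0,0,0,10.5,66]'

```text
clock: 32.42
tool_pos: [0.5435, 0.0162, 0.0118]
orientation: [-159.8, 83.4, 28.8]
force: [-0.0, 0.2, 0.2]
opening: 0.0581
```

arm_command --commands '[0,0,0,10.5,66,0,0,0,10.5,66,0,0,0,10.5,66,0,0,0,10.5,66,0,0,0,10.5,66]'

```text
clock: 33.05
tool_pos: [0.543, 0.016, 0.0115]
orientation: [-106.0, 83.5, 28.8]
force: [-0.6, -1.6, -0.0]
opening: 0.0579
```

arm_command --commands '[0,0,0,10.5,66,0,0,0,5.5,66]'

```text
clock: 33.3
tool_pos: [0.5429, 0.0159, 0.0114]
orientation: [-89.5, 83.5, 28.9]
force: [0.7, 0.3, 0.3]
opening: 0.0577
```

```bash
python3 bench.py
```

```text
t 33.3 p [0.5429 0.0159 0.0114] tilt [0.0995 0.0548] zdir 118.37 F [0.7 0.3 0.3] open 0.0577 q [ 21.8  19.5 -34.7  -1.6 -29.4 -82. ]
315.5 314.5 53.2 53.77049284106051 [0.5394 0.0125 0.016 ] [-5.2  4.1 -1.4]
```

Run:
```python
from h import *
from plant import *
o=st();s=snapshot('wrist');g=cv2.cvtColor(s['frame'],cv2.COLOR_BGR2GRAY)
for r in range(250,356,8):print(r,g[r,250:385:4].tolist())
c=o["tool_pos"];R=tool(o)
for y in(0,4):
  for z in(0,.016):
    q=np.array([c[0],c[1],z])+R[:,1]*y/1000*[1,1,0];print(y,z,"centre",proj(s,q),"edges",[np.round(proj(s,q+np.array([np.cos(a),np.sin(a),0])*.022)) for a in np.radians([28.9,118.9,208.9,298.9])],"hole",[np.round(proj(s,q+np.array([np.cos(a),np.sin(a),0])*.010)) for a in np.radians([28.9,208.9])])
```

```text
t 33.35 p [0.5429 0.0159 0.0113] tilt [0.0994 0.0548] zdir 118.15 F [ 0.  -0.2  0.9] open 0.0578 q [ 21.8  19.5 -34.7  -1.6 -29.4 -82.2]
250 [217, 142, 122, 121, 120, 123, 129, 135, 135, 134, 133, 128, 124, 123, 126, 125, 125, 124, 126, 129, 130, 129, 127, 127, 127, 129, 128, 129, 128, 120, 120, 120, 122, 122]
258 [227, 224, 126, 120, 125, 126, 127, 129, 129, 122, 118, 122, 124, 126, 123, 125, 122, 123, 127, 131, 126, 125, 122, 123, 124, 129, 131, 127, 129, 128, 125, 126, 127, 131]
266 [217, 125, 119, 120, 124, 129, 128, 129, 123, 124, 123, 99, 70, 70, 72, 70, 72, 73, 70, 71, 72, 76, 88, 125, 129, 126, 129, 129, 130, 131, 131, 129, 129, 125]
274 [133, 129, 122, 121, 124, 130, 133, 132, 75, 67, 68, 68, 68, 70, 70, 71, 71, 68, 68, 69, 72, 70, 68, 70, 69, 85, 125, 124, 123, 121, 121, 126, 126, 123]
282 [120, 120, 125, 130, 131, 126, 97, 64, 65, 67, 76, 94, 98, 100, 102, 97, 96, 94, 92, 96, 97, 97, 95, 79, 68, 68, 66, 94, 123, 120, 121, 120, 123, 127]
290 [120, 121, 123, 123, 124, 76, 62, 88, 94, 93, 97, 95, 95, 98, 94, 93, 95, 96, 98, 98, 98, 98, 93, 93, 94, 92, 80, 63, 70, 126, 124, 12
[... 1324 characters left out ...]
 46, 47, 50]
0 0 centre [318.9156 303.0219] edges [array([320., 344.]), array([369., 302.]), array([318., 258.]), array([269., 304.])] hole [array([319., 322.]), array([319., 283.])]
0 0.016 centre [318.9165 324.194 ] edges [array([320., 367.]), array([373., 324.]), array([318., 277.]), array([265., 325.])] hole [array([319., 344.]), array([319., 303.])]
4 0 centre [318.9131 295.2855] edges [array([320., 336.]), array([369., 295.]), array([318., 250.]), array([269., 296.])] hole [array([319., 314.]), array([319., 275.])]
4 0.016 centre [318.9137 315.9954] edges [array([320., 360.]), array([373., 315.]), array([318., 268.]), array([264., 317.])] hole [array([319., 336.]), array([319., 295.])]
```

```bash
python3 -c "
from h import *
o=st();print(go(o,[.5433,.0162,.0065]))"
```

```text
t 33.4 p [0.5429 0.0159 0.0114] tilt [0.0995 0.0548] zdir 118.57 F [-1.2  0.6 -0.7] open 0.0574 q [ 21.8  19.5 -34.7  -1.6 -29.4 -81.8]
[4.9 0.1 0. ]
```

arm_command --commands '[5,0,0,0,66,0,0,0,0,66]'

```text
clock: 33.65
tool_pos: [0.5433, 0.0162, 0.006]
orientation: [-89.9, 83.5, 28.9]
force: [-0.7, -0.2, -0.1]
opening: 0.0579
```

```bash
python3 -c "
from h import *
o=st();print(go(o,[.5435,.0163,.0065]))"
```

```text
t 33.65 p [0.5433 0.0162 0.006 ] tilt [0.0993 0.0548] zdir 118.79 F [-0.7 -0.2 -0.1] open 0.0579 q [ 21.8  20.  -34.9  -1.7 -28.7 -81.5]
[-0.5 -0.3 -0. ]
```

Positioned exactly; I grip and lift.

arm_command --commands '[0,0,0,0,40,0,0,0,0,20,0,0,0,0,20,0,0,0,0,20]'

```text
clock: 34.15
tool_pos: [0.5433, 0.0162, 0.0058]
orientation: [-90.0, 83.5, 28.9]
force: [0.1, 1.2, -0.9]
opening: 0.0428
```

```bash
python3 -c "
from h import *
o=st()"
```

```text
t 34.15 p [0.5433 0.0162 0.0058] tilt [0.0991 0.0547] zdir 118.88 F [ 0.1  1.2 -0.9] open 0.0428 q [ 21.8  20.  -34.9  -1.7 -28.7 -81.5]
```

arm_command --commands '[-50,0,0,0,20,-50,0,0,0,20,-20,0,0,0,20,0,0,0,0,20]'

```text
clock: 34.65
tool_pos: [0.5297, 0.009, 0.1268]
orientation: [-89.5, 83.7, 29.3]
force: [-0.7, 0.5, -2.4]
opening: 0.0429
```

```bash
python3 -c "
from h import *
o=st();print(go(o,[.5395,-.1998,.11]))"
```

```text
t 34.65 p [0.5297 0.009  0.1268] tilt [0.095  0.0534] zdir 118.88 F [-0.7  0.5 -2.4] open 0.0429 q [ 21.5   9.  -29.3  -1.2 -45.5 -81.9]
[   6.5   93.5 -187.6]
```

arm_command --commands '[1,23,-47,0,20,1,23,-47,0,20,1,23,-47,0,20,1,19,-38,0,20,0,5,-9,0,20]'

```text
clock: 35.28
tool_pos: [0.5382, -0.2037, 0.1047]
orientation: [-86.8, 84.1, 32.3]
force: [0.1, 1.0, -2.2]
opening: 0.0433
```

```bash
python3 -c "
from h import *
o=st();print(go(o,[.5395,-.1998,.083]))"
```

```text
t 35.27 p [ 0.5382 -0.2037  0.1047] tilt [0.0875 0.0554] zdir 119.1 F [ 0.1  1.  -2.2] open 0.0433 q [ -3.8  15.7 -22.2  -4.8 -47.4 -54.1]
[21.9 -0.8  2.6]
```

arm_command --commands '[12,-0.8,2,0,20,8,0,0,0,20,0,0,0,0,20]'

```text
clock: 35.65
tool_pos: [0.5379, -0.1991, 0.0805]
orientation: [-84.7, 84.3, 34.3]
force: [0.1, -0.5, -2.1]
opening: 0.0428
```

```bash
python3 -c "
from h import *
o=st();print(go(o,[.5395,-.1998,.079]))"
```

```text
t 35.65 p [ 0.5379 -0.1991  0.0805] tilt [0.0826 0.0564] zdir 119.06 F [ 0.1 -0.5 -2.1] open 0.0428 q [ -3.3  17.3 -23.6  -5.  -44.6 -54.3]
[ 1.6 -1.  -1.4]
```

arm_command --commands '[0,-0.9,-1.4,0,20,0,0,0,0,20]'

```text
clock: 35.9
tool_pos: [0.5399, -0.1987, 0.0809]
orientation: [-85.0, 84.2, 34.2]
force: [-0.1, -0.5, -1.7]
opening: 0.0429
```

```bash
python3 -c "
from h import *
o=st();print(go(o,[.5395,-.1998,.077]))"
```

```text
t 35.9 p [ 0.5399 -0.1987  0.0809] tilt [0.0831 0.0564] zdir 119.19 F [-0.1 -0.5 -1.7] open 0.0429 q [ -3.2  17.4 -23.4  -5.  -44.7 -54.2]
[ 3.8  1.3 -0.8]
```

arm_command --commands '[0,0.9,-1.2,0,20,3.5,0,0,0,20,0,0,0,0,20]'

```text
clock: 36.28
tool_pos: [0.5405, -0.1998, 0.078]
orientation: [-85.5, 84.2, 33.6]
force: [0.0, 0.4, -1.4]
opening: 0.0432
```

```bash
python3 -c "
from h import *
o=st();print(go(o,[.5395,-.1998,.0735]))"
```

```text
t 36.27 p [ 0.5405 -0.1998  0.078 ] tilt [0.0846 0.0563] zdir 119.22 F [ 0.   0.4 -1.4] open 0.0432 q [ -3.3  17.7 -23.5  -5.  -44.3 -54. ]
[4.3 1.3 0.5]
```

arm_command --commands '[1.5,1.3,0.3,0,20,2.5,0,0,0,20,0,0,0,0,20]'

```text
clock: 36.65
tool_pos: [0.5394, -0.2001, 0.0736]
orientation: [-85.6, 84.2, 33.6]
force: [-0.2, 0.2, -0.9]
opening: 0.0431
```

```bash
python3 -c "
from h import *
o=st();print(go(o,[.5395,-.1998,.0735]))"
```

```text
t 36.65 p [ 0.5394 -0.2001  0.0736] tilt [0.0847 0.0563] zdir 119.2 F [-0.2  0.2 -0.9] open 0.0431 q [ -3.4  17.9 -23.8  -5.1 -43.7 -53.9]
[ 0.1 -0.2  0.2]
```

arm_command --commands '[0,0,0,0,50,0,0,0,0,60,0,0,0,0,64,0,0,0,0,64]'

```text
clock: 37.15
tool_pos: [0.5402, -0.2003, 0.0742]
orientation: [-86.2, 84.1, 33.0]
force: [0.1, 0.3, -0.0]
opening: 0.0559
```

arm_command --commands '[-50,0,0,0,70,-50,0,0,0,70,0,0,0,0,70]'

```text
clock: 37.52
tool_pos: [0.5314, -0.2062, 0.1762]
orientation: [-86.0, 84.2, 33.2]
force: [0.2, 0.1, -0.4]
opening: 0.0617
```

Run:
```python
from h import *
from plant import *
o=st();s=snapshot('wrist');t=snapshot('top');sd=snapshot('side')
u=proj(s,[.5395,-.1998,.07]);print(u,proj(s,[.5395,-.1998,.066]))
a,b=np.round(u).astype(int);A=cv2.resize(s['frame'][b-50:b+50,a-65:a+65],(780,600),interpolation=2)
cv2.imwrite('pics/w10.png',s['frame'])
T=cv2.resize(t['frame'][90:330,120:520],(400,240));
u2=proj(sd,[.5395,-.1998,.06]).astype(int);S=cv2.resize(sd['frame'][u2[1]-30:u2[1]+30,u2[0]-40:u2[0]+40],(320,240),interpolation=2)
cv2.imwrite('pics/fin.png',np.vstack([cv2.resize(A,(720,360+194))[:360*1+0] if False else cv2.resize(s['frame'][b-45:b+45,a-90:a+90],(720,360),interpolation=2),np.hstack([T,S])]))
```

```text
t 37.52 p [ 0.5314 -0.2062  0.1762] tilt [0.0849 0.0555] zdir 119.23 F [ 0.2  0.1 -0.4] open 0.0617 q [ -4.1  11.1 -17.9  -4.2 -56.5 -54.5]
[320.4754 240.3156] [320.4218 237.9663]
```

View pics/fin.png

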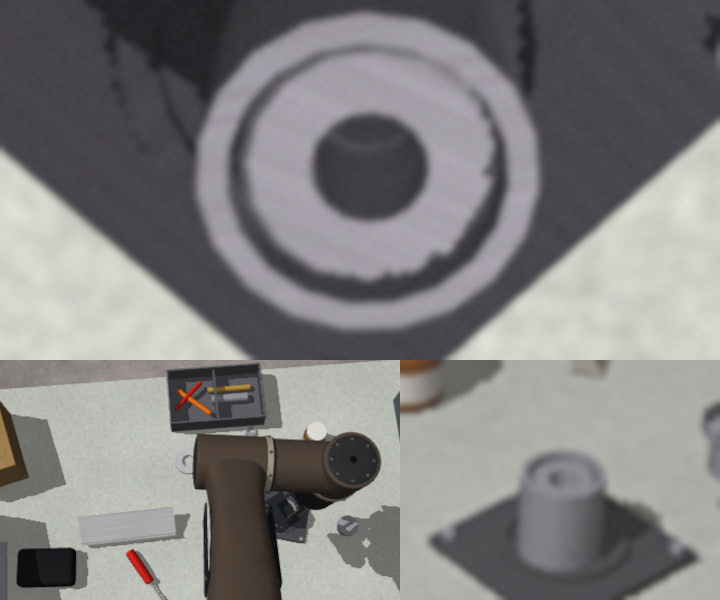

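The final picture shows the top ring flat and concentric just below the rim, the rack empty and the bystanders in view in place. I hand in.

```bash
python3 -c "
from plant import *
print(get_obs()['clock'],close_job())"
```

```text
the job is handed in; nothing more can be done
37.675 None
```

All three rings are in the sleeve: the thick ring went in first, then the two thin ones. I handed the job in at 37.7 s with the gripper open and about 105 mm above the rim.

- **How it was done:** I laid each ring flat on the bench and gripped it from two directions to centre it. I then lowered it into the sleeve, whose axis I measured at about (0.5395, -0.1998) m. To make room for the fingers, I first nudged the middle thin ring about 6–9 mm along the rack.
- **Last checks:** The close picture shows the top ring flat, concentric and slightly below the rim. The side view agrees, the rack is empty, and the bystanders in view look unmoved. The arm hid the cup and part of the wrench in the last top view. The wrist force stayed low while each ring was inserted and after each was let go. After the second ring, the hole lay 9.8 px from the rim centre, against 10.3 px expected.
- **What disagreed or was not checked:**
  - The tool's tilt drifted from about 0° to 6° over the run. I allowed for this by choosing the jaw direction for the last grip.
  - One circle fit on the last ring was about 4 mm off; I replaced it with direct edge readings.
  - The thick ring's seat on the floor was not seen directly. I inferred it from the heights of the rings above.

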